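# Change over the trimming die: clear blanks, set and clamp the straightedges

### The arm

A 7-joint arm with a two-finger parallel gripper is mounted at the origin on the work surface. World frame = base frame: x ahead of the robot, y to its left, z up, the work surface at z = 0. Lengths are in m, angles in rad, forces in N, time in s.
With the tool pointing down it reaches from about 0.35 to 0.9 m from the base axis. Payload 8.1 kg.
Tool frame: the origin (TCP) lies on the centre line of the jaws, within the pads' length; the fingertips stand 11 mm ahead of it and the grasp point (between the pads) lies 8 mm behind it (arm.nose_length is the distance from the TCP to the fingertips, in m); z points along the fingers, y is the line along which they close (so a half turn about z gives the same grasp; the last joint's range is limited). The gripper opens to 92 mm and grips with 3 to 60 N. Pads are 19 mm wide; open, the fingers measure 130 mm over their backs; the gripper's body (75 mm by 190 mm) begins 47 mm behind the grasp point.
Start: joints at [-1.352, 0.434, 0.025, 1.573, -0.012, 1.134, -0.075], TCP at [0.198, 0.593, 0.238] pointing down, gripper open.
Joint ranges: [-2.62, 2.62], [-0.44, 2.09], [-1.27, 1.32], [0.08, 2.57], [-1.32, 4.46], [0.12, 2], [-2.74, 2.74]. Speed limits (rad/s): [2.22, 2.22, 3.01, 3.01, 3.14, 3.14, 3.14].

### API

Orientations are given as a rotation vector (axis times angle).
In Python, from cell import arm gives the robot as it stands.
- The arm moves only by the tool jog_arm, never from a script. Its argument "moves" is a list of rows, each a list of 4 numbers: the shift along the tool's x, y, z in m, then the turn about the tool's z in rad. In form: [[tx, ty, tz, spin], ...]. A call has 1 to 20 rows; each row is the pose to reach, as a shift and turn from the pose commanded when the call began, along the tool's axes at that moment; what a row does not reach only later rows make up. A row lasts 1/8 s, in which the tool goes at most 62.5 mm and 10.7 degrees, less where a joint would pass 70% of its speed; a pose out of reach is approached as far as the arm can. A call with a gripper value outside its range is refused whole. "hand" is the finger opening in m, from 0 to 0.0918, set as the call begins (left out, the last holds). The fingers move at their own pace and stop on an object; "newtons" is the grip in N (left out, the last holds). Time passes only in rows, so rows that repeat a pose let the fingers close. It gives the time, the measured TCP pose, the force, the opening and the grip force at its end, in the units of the state.
- arm.observe(): the state, without advancing time (a new reading comes with each control period).
- arm.get_image(name): name is "side" or "top" or "wrist"; returns a dict with "color" (420x560x3 uint8, red, green, blue), "z_map" (420x560 float32, m along the optical axis (not along the pixel's ray), 0 where there is no reading), "fx", "fy", "cx", "cy" (pixels), "rvec" (rotation vector, rad) and "tvec" (3), from world to camera coordinates, as OpenCV has them. Camera axes: x right, y down, z forward; pixel columns grow to the right and rows downward; lengths in m; the calibration is good to about 2 mm. A picture is of the moment at which its call begins.
- arm.sign_off(): hands the job in; it is judged then, once.
The state is a dict: "clock": time; "joints": joint angles; "dq": joint speeds; "joint_efforts": joint torques, N m; "position": TCP position; "ee_rot": TCP orientation; "force": force on the tool from outside, world axes, zero at the start; "ft_torque": the same for the moment, N m; "width": opening from 0.0 (shut) to 1.0 (fully open); "gripper_force": force on a finger pad.
Only numpy, scipy, OpenCV 4.12 (cv2) and the standard library are available. Lean on these libraries where they do the work, as an engineer would, in place of code of your own. Each camera call takes 0.05 s, during which the arm holds its last target. There are 200 camera calls.

### The job

Put all the finished brass blanks that lie in front of and on the trimming die into the open metal box. Then set the stops for the next batch, flat on the bench: the long straightedge flush against the die's front long face (the one facing the robot) with its ends level with the die's ends, and the short yellow-gripped one flush against the middle of the die's left side face (its +y side, left as the robot sees it). Only once both lie flush, swing both red-tipped clamps fully down onto the long one, and do not disturb the other things on the bench.

Things in the scene. Friction and masses are not known exactly. Their poses are not given: they have to be found in the camera images.
- die: trimming die, a dark steel plate 120 (x) x 200 (y) x 22 mm high fixed on the bench, origin at the centre of its underside; its front long face is at its x = -60 mm and faces the robot; its left short face is at its y = +100 mm; two hinged clamps with red grips stand on it
- clamp_left (a joint): hinge of the left clamp (die's +y side), rad: 0 fully down (arm level along the die's -x, foot on the straightedge), 1.57 upright, 2.0 leaning back. Stiff, stays where left; 2 N at its end moves it. Axis along the die's y at die-frame (45, +48, 45) mm. Steel arm 16 mm wide, 14 thick; foot 123 mm from the hinge, 29.5 mm below the arm's centre line
- clamp_right (a joint): hinge of the right clamp (die's -y side), rad: 0 fully down (arm level along the die's -x, foot on the straightedge), 1.57 upright, 2.0 leaning back. Stiff, stays where left; 2 N at its end moves it. Axis along the die's y at die-frame (45, -48, 45) mm. Steel arm 16 mm wide, 14 thick; foot 123 mm from the hinge, 29.5 mm below the arm's centre line
- clamp_left_tip (a point): end of the left clamp arm, on its centre line, 150 mm from the hinge; the last 45 mm of the arm is a red grip, 18 x 18 mm in section. The arm is pushed over and down from behind or above
- clamp_right_tip (a point): end of the right clamp arm, on its centre line, 150 mm from the hinge; the last 45 mm of the arm is a red grip, 18 x 18 mm in section. The arm is pushed over and down from behind or above
- straightedge: aluminium straightedge, a bar 200 (x) x 36 (y) x 16 mm with a black upright grip rib 50 (x) x 16 (y) mm on its middle reaching from 16 to 66 mm height, about 0.45 kg, the same both ways round; origin at the centre of its underside
- short_edge: short aluminium straightedge, a bar 80 (x) x 36 (y) x 16 mm with a yellow upright grip rib 50 (x) x 16 (y) mm on its middle reaching from 16 to 66 mm height, about 0.25 kg, the same both ways round; origin at the centre of its underside
- box: open galvanised metal box 210 (x) x 140 (y) x 55 mm high, walls 4 mm, fixed on the bench; origin at the centre of its underside, z up
- blank1: brass blank, a flat bar 100 x 28 x 14 mm, about 0.3 kg, origin at the centre of its underside, x along its length, y across, z up; three to five of the five are present; each lies in front of the die or on top of it
- blank2: brass blank, a flat bar 100 x 28 x 14 mm, about 0.3 kg, origin at the centre of its underside, x along its length, y across, z up; three to five of the five are present; each lies in front of the die or on top of it
- blank3: brass blank, a flat bar 100 x 28 x 14 mm, about 0.3 kg, origin at the centre of its underside, x along its length, y across, z up; three to five of the five are present; each lies in front of the die or on top of it
- blank4: brass blank, a flat bar 100 x 28 x 14 mm, about 0.3 kg, origin at the centre of its underside, x along its length, y across, z up; three to five of the five are present; each lies in front of the die or on top of it
- blank5: brass blank, a flat bar 100 x 28 x 14 mm, about 0.3 kg, origin at the centre of its underside, x along its length, y across, z up; three to five of the five are present; each lies in front of the die or on top of it
- ring1: brass ring, 64 mm across, 20 mm high; not part of the job, leave alone
- oil: green can, 60 mm across, 150 mm high; not part of the job, leave alone
- mallet: hammer lying on the bench, origin near its middle; not part of the job, leave alone
- spanner: spanner lying on the bench behind the die; not part of the job, leave alone
- jar: glass jar, 70 mm across, 90 mm high; not part of the job, leave alone
Things that resemble listed ones, but are neither listed nor needed, are in the scene too. What is shaped like the blank2 but blue or green is not meant.

How it is judged:
By the outcome, as a careful person would: the job done as asked, in the order asked, and still so for the second after the job is handed in, with the robot touching nothing.
Of blank1, blank2, blank3, blank4, blank5 only 3 to 5 are there at a start; the rules pass over those that are not, and their reading is None.
At some moment in a run one of blank1, blank2, blank3, blank4, blank5 may be knocked a few centimetres aside while the robot is not near it.
Once in a run the grip may slacken for a moment while it holds something.
It also fails if it takes over 210 s, if anything falls off the work surface, if the arm or the gripper's body presses on something with over 40 N, if the wrist force passes 120 N, or if a joint passes its speed limit or range.

## Working session

There is one attempt and no reset: what is moved stays moved. The work goes in short steps, Python scripts to look and compute and a tool call to move; the robot and the scene stay as the last step left them, time stands still between calls to the robot, and variables do not carry over. Pictures are saved under pics/ and viewed, at most 14 in all, crops included, and the job is handed in when it is done.

Besides the shell and the picture viewer there is one more tool, called after ">>>" as name(argument=value, ...) on one line, values as JSON. jog_arm: Moves the arm, as the interface text tells. Its arguments: {"type":"object","properties":{"moves":{"type":"array"},"hand":{"type":"number"},"newtons":{"type":"number"}},"required":["moves"]}

```bash
ls; mkdir -p pics; cat > h.py <<'E'
import numpy as np, cv2
from cell import arm
def grab(n):
    im=arm.get_image(n); R=cv2.Rodrigues(np.array(im['rvec'],float))[0]; t=np.array(im['tvec'],float)
    v,u=np.mgrid[0:420,0:560]; z=im['z_map']
    P=np.stack([(u-im['cx'])/im['fx']*z,(v-im['cy'])/im['fy']*z,z],-1)
    W=(P-t)@R; W[z==0]=np.nan
    return im['color'],W
E
python3 - <<'E'
from h import *
s=arm.observe(); print(s)
for n in('top','side'):
    c,W=grab(n); np.savez(f'{n}0.npz',c=c,W=W)
    cv2.imwrite(f'pics/{n}0.png',cv2.resize(c[:,:,::-1],(800,600)))
E
```

```text
pics
{'clock': 0.0, 'joints': array([-1.35159053,  0.43524413,  0.02497606,  1.57412535, -0.01157721,
        1.13398881, -0.07506855]), 'dq': array([-0.0003443 ,  0.00065561,  0.00281021, -0.00018854, -0.00150573,
        0.00025797,  0.00048795]), 'joint_efforts': array([-7.18332212e-04, -6.67857027e+01,  9.84517671e-01, -3.14460468e+01,
       -6.05532154e-02,  4.29262931e-02,  1.50303840e-04]), 'position': array([0.19757746, 0.59241369, 0.23692094]), 'ee_rot': array([-5.03347488e-01, -3.10091345e+00,  2.54227111e-03]), 'force': array([ 0.14302937, -0.13103994, -0.54353617]), 'ft_torque': array([ 0.02385045, -0.05976742,  0.04375482]), 'gripper_force': 0.0, 'width': 0.9998689939114609}
```

View pics/top0.png

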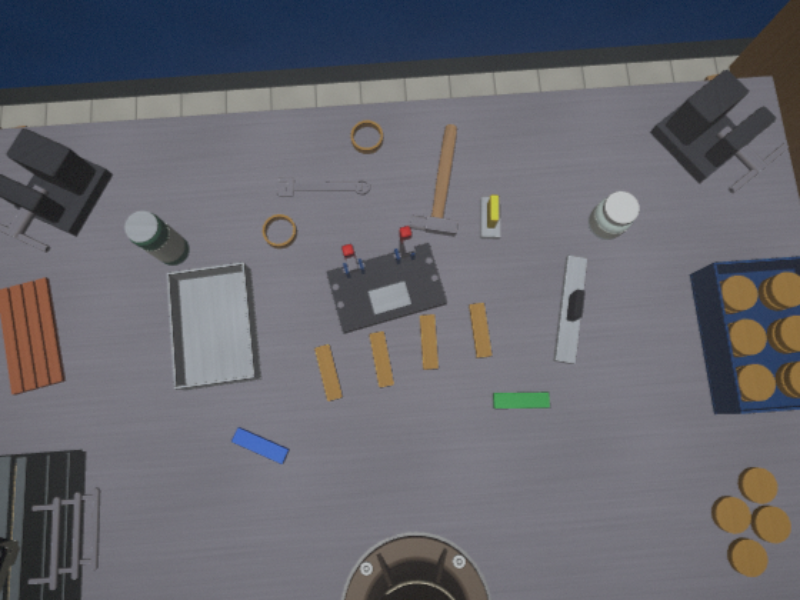

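View pics/side0.png

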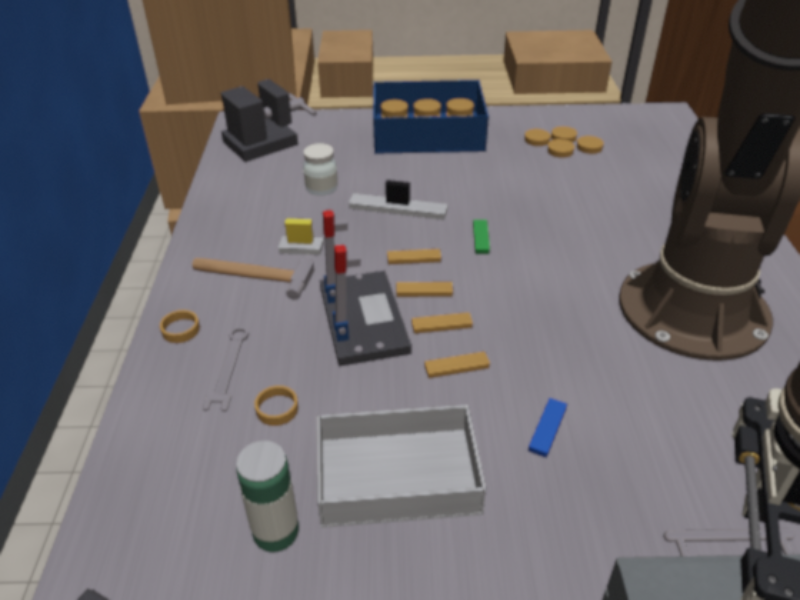

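The top view shows four blanks (800x600 px: 328,372; 382,360; 429,342; 481,330), with none on the die. The die is at 386,288, the box at 212,326, the long edge at 571,310 and the short edge at 491,217. Both clamps are upright at 348,250 and 405,232.

```bash
cat >> h.py <<'E'
def rect(pts):
    (c,s,a)=cv2.minAreaRect((pts[:,:2]*1000).astype(np.float32)); 
    if s[0]<s[1]: s=s[::-1]; a+=90
    a=(a+90)%180-90   # angle of long side
    return np.round(c,1),np.round(s,1),round(a,1)
def blobs(mask,W,amin=60):
    n,l=cv2.connectedComponents(mask.astype(np.uint8))
    for i in range(1,n):
        p=W[l==i]
        if len(p)>=amin: yield i,p,l==i
def report(c,W):
    hsv=cv2.cvtColor(c,cv2.COLOR_RGB2HSV); H,S,V=[hsv[...,k].astype(int) for k in range(3)]
    z=W[...,2]; reg=(W[...,0]>.25)&(W[...,0]<.95)&(abs(W[...,1])<.5)
    for nm,m in dict(brass=reg&(H>8)&(H<25)&(S>110)&(z>.006)&(z<.06),
        dark=reg&(V<90)&(z>.012)&(z<.03),
        bar=reg&(S<60)&(z>.008)&(z<.022)&(V>100),
        ylw=reg&(H>24)&(H<36)&(S>120)&(z>.03),
        blk=reg&(V<70)&(z>.05)&(z<.08),
        red=reg&((H<6)|(H>174))&(S>130)&(z>.02),
        box=reg&(z>.045)&(z<.065)&(S<80)&(V>60)).items():
        for i,p,_ in blobs(m,W,25):
            print(nm,len(p),*rect(p),'z',np.round(np.nanpercentile(p[:,2],[5,50,95])*1000,1))
E
python3 - <<'E'
from h import *
d=np.load('top0.npz'); report(d['c'],d['W'])
E
```

```text
brass 86 [868.4  28.5] [64.2 58.9] -2.1 z [15.2 19.4 23. ]
brass 40 [ 683.1 -189.2] [46.2  9.1] 6.9 z [27.4 44.6 54.6]
brass 84 [686.5 206.4] [61.9 59.2] 27.3 z [16.6 19.4 23.3]
brass 372 [ 470.9 -155.1] [98.9 25.9] 2.6 z [10.7 13.8 17.1]
brass 363 [456.4 -59. ] [98.2 25.7] -0.3 z [10.4 13.9 17.1]
brass 370 [430.7  29.2] [98.2 25.3] 7.2 z [11.2 14.  17. ]
brass 386 [413.4 126.6] [98.1 26.3] 11.2 z [10.8 13.9 16.9]
dark 32 [661.4 -98.2] [55.   2.8] 78.1 z [12.4 17.  23.6]
dark 60 [651.7 394.9] [54.7 19.9] -43.9 z [12.9 19.4 28.7]
dark 2561 [561.8  10.9] [197.9 120. ] -77.9 z [18.3 21.8 25.1]
dark 120 [514.5 257.5] [205.1   2.5] 4.0 z [13.9 21.  29.1]
dark 245 [537.3 378.8] [229.9 105. ] -27.9 z [13.3 22.  29. ]
bar 190 [ 685. -197.] [80.3 35.9] -5.3 z [12.3 16.2 19.4]
bar 868 [ 497.6 -326.4] [199.5  37.7] -13.9 z [12.3 16.1 19.2]
bar 112 [544.2  -9.5] [47.8 40.1] 5.0 z [17.9 20.8 21.9]
bar 90 [537.3  26.8] [46.7 30.1] 11.4 z [17.9 20.5 21.8]
ylw 103 [ 685.9 -195.6] [45.9 13.5] -6.0 z [61.8 65.3 69.2]
blk 132 [ 497.2 -324.7] [48.1 13.6] -14.3 z [53.2 65.5 68.6]
red 51 [611.  -26.6] [15.9 15.8] 13.6 z [190.4 193.4 196.1]
red 49 [587.6  65.6] [15.8 15.3] 10.3 z [191.1 193.8 196. ]
box 151 [ 650.5 -406.9] [69.6 41.1] 43.1 z [45.5 57.3 64.5]
box 78 [655.8 397.8] [60.5 30.2] -39.7 z [48.6 55.4 63.6]
box 643 [510.1 327.6] [210.8 142. ] 4.0 z [46.2 53.2 57. ]
```

```bash
cat >> h.py <<'E'
from scipy.spatial.transform import Rotation as Ro
def plan(*wps):
    "wps: (x,y,z mm, phi deg of tool x, mod 360)"
    s=arm.observe(); R=Ro.from_rotvec(s['ee_rot']).as_matrix(); p=s['position']*1000
    ph=np.degrees(np.arctan2(R[1,0],R[0,0]))
    print('t',round(s['clock'],1),'at',p.round(1),'phi',round(ph,1),'tilt',R[:,2].round(3),'w',round(s['width']*91.8,1),'F',s['force'].round(1))
    for x,y,z,f in wps:
        d=R.T@(np.array([x,y,z])-p); sp=-((f-ph+180)%360-180)
        print((d/1000).round(4),'spin',round(np.radians(sp),3),'rows>=',max(np.linalg.norm(d)/62.5,abs(sp)/10.7).round(1))
E
python3 - <<'E'
from h import *
plan((413.4,126.6,90,191.2),(413.4,126.6,14,191.2))
E
```

```text
t 0.1 at [197.6 592.5 237. ] phi 161.6 tilt [-0.    -0.001 -1.   ] w 91.9 F [ 0.6 -0.4 -0.3]
[-0.3521 -0.3735  0.1476] spin -0.517 rows>= 8.5
[-0.3521 -0.3734  0.2236] spin -0.517 rows>= 9.0
```

>>> jog_arm(moves=[[-0.352, -0.3735, 0.0, -0.517], [-0.352, -0.3735, 0.0, -0.517], [-0.352, -0.3735, 0.0, -0.517], [-0.352, -0.3735, 0.0, -0.517], [-0.352, -0.3735, 0.0, -0.517], [-0.352, -0.3735, 0.0, -0.517], [-0.352, -0.3735, 0.0, -0.517], [-0.352, -0.3735, 0.0, -0.517], [-0.352, -0.3735, 0.0, -0.517], [-0.352, -0.3735, 0.0, -0.517], [-0.352, -0.3735, 0.0, -0.517], [-0.352, -0.3735, 0.0, -0.517], [-0.352, -0.3735, 0.1476, -0.517], [-0.352, -0.3735, 0.1476, -0.517], [-0.352, -0.3735, 0.1476, -0.517], [-0.352, -0.3735, 0.1476, -0.517], [-0.352, -0.3735, 0.1476, -0.517]], hand=0.055)

```text
clock: 2.22
position: [0.4141, 0.128, 0.0911]
ee_rot: [-0.307, 3.125, 0.001]
force: [-0.4, 0.7, -0.6]
width: 0.599
gripper_force: 0.0
```

```bash
python3 - <<'E'
from h import *
c,W=grab('top'); report(c,W)
plan((413.4,126.6,14,191.2))
E
```

```text
brass 86 [867.8  28.9] [61.2 59.5] 14.1 z [15.  19.3 23.2]
brass 86 [687.  206.3] [61.  59.5] 78.0 z [16.1 19.7 22.5]
brass 371 [ 471.  -155.2] [99.4 26.2] 2.1 z [10.4 14.1 17.6]
brass 362 [456.2 -59.1] [97.2 25.4] -0.7 z [11.1 14.2 17.3]
brass 317 [430.6  28. ] [98.6 25.1] 4.2 z [10.3 13.9 17.2]
brass 28 [376.9 110.2] [20.3  7.9] -3.1 z [12.  14.3 16. ]
dark 27 [661.3 -97.8] [54.3  2. ] 74.6 z [12.9 18.3 23.5]
dark 59 [651.8 394.8] [54.7 19.6] -43.5 z [13.3 20.3 29.5]
dark 2456 [561.2  10.9] [196.9 119.7] -78.0 z [18.5 21.8 25.2]
dark 43 [578.7 262.3] [76.1  1.9] 4.2 z [13.1 21.7 28.9]
dark 165 [508.9 393.6] [194.9   3.1] 3.9 z [14.1 21.8 29.2]
bar 196 [ 685.4 -196.3] [80.2 35.6] -4.3 z [11.  15.7 19.3]
bar 41 [ 640.4 -397.3] [55.2 15.6] 44.6 z [ 8.3 14.8 21.4]
bar 26 [674.3 -56. ] [26.6  8.8] 68.2 z [14.7 19.3 21.4]
bar 867 [ 497.7 -326.1] [200.  37.] -14.0 z [11.6 15.9 19.1]
bar 236 [541.7   6.7] [72.1 47.7] -77.5 z [18.3 20.7 21.9]
ylw 102 [ 685.4 -195.4] [45.5 13.5] -5.9 z [62.4 65.4 68.6]
blk 123 [ 497.1 -324.6] [48.3 13.4] -14.4 z [53.1 65.2 68.7]
red 50 [610.5 -26.8] [15.6 15.5] 13.1 z [190.8 194.1 196.9]
red 47 [587.6  65.9] [15.8 15. ] 19.2 z [190.9 194.2 196.2]
box 143 [ 649.9 -407.5] [69.2 41.8] 45.5 z [46.2 57.7 64.4]
box 82 [656.1 395.1] [59.8 27.2] -33.6 z [45.9 54.7 64. ]
box 490 [510.2 327.5] [210.5 141.1] 4.0 z [46.2 53.1 56.7]
t 2.3 at [414.3 128.   91.3] phi -168.8 tilt [ 0.002  0.001 -1.   ] w 55.0 F [ 0.8 -0.1  1.1]
[ 0.0013 -0.0013  0.0773] spin 0.0 rows>= 1.2
```

>>> jog_arm(moves=[[0, -0.0015, 0.04, 0], [0, -0.0015, 0.0773, 0], [0, -0.0015, 0.0773, 0], [0, -0.0015, 0.0773, 0], [0, -0.0015, 0.0773, 0]])

```text
clock: 2.9
position: [0.4143, 0.1261, 0.0137]
ee_rot: [-0.306, 3.125, 0.001]
force: [-0.5, -0.5, 0.5]
width: 0.596
gripper_force: 0.0
```

>>> jog_arm(moves=[[0, 0, 0, 0], [0, 0, 0, 0], [0, 0, 0, 0], [0, 0, 0, 0], [0, 0, -0.12, 0], [0, 0, -0.12, 0], [0, 0, -0.12, 0], [0, 0, -0.12, 0]], hand=0.01, newtons=35)

```text
clock: 3.9
position: [0.4131, 0.1256, 0.1323]
ee_rot: [0.306, -3.126, 0.0]
force: [-0.3, -0.3, -2.5]
width: 0.299
gripper_force: 35.0
```

```bash
cat >> h.py <<'E'
def boxp(u,v,z,f=184): # box-frame mm -> waypoint
    a=np.radians(4); return (510.2+u*np.cos(a)-v*np.sin(a),327.5+u*np.sin(a)+v*np.cos(a),z,f)
E
python3 - <<'E'
from h import *
plan(boxp(50,24,130),boxp(50,24,38))
E
```

```text
t 3.9 at [413.1 125.6 132.3] phi -168.8 tilt [-0.001 -0.    -1.   ] w 27.4 F [-0.3 -0.3 -2.5]
[-0.187   0.1967  0.0022] spin 0.126 rows>= 4.3
[-0.1871  0.1967  0.0942] spin 0.126 rows>= 4.6
```

>>> jog_arm(moves=[[-0.187, 0.1967, 0, 0.126], [-0.187, 0.1967, 0, 0.126], [-0.187, 0.1967, 0, 0.126], [-0.187, 0.1967, 0, 0.126], [-0.187, 0.1967, 0, 0.126], [-0.187, 0.1967, 0, 0.126], [-0.187, 0.1967, 0, 0.126], [-0.187, 0.1967, 0.06, 0.126], [-0.187, 0.1967, 0.0942, 0.126], [-0.187, 0.1967, 0.0942, 0.126], [-0.187, 0.1967, 0.0942, 0.126], [-0.187, 0.1967, 0.0942, 0.126]])

```text
clock: 5.4
position: [0.5586, 0.3546, 0.0399]
ee_rot: [0.108, -3.139, -0.0]
force: [-4.5, -1.8, -3.2]
width: 0.302
gripper_force: 35.0
```

>>> jog_arm(moves=[[0, 0, 0, 0], [0, 0, 0, 0], [0, 0, -0.05, 0], [0, 0, -0.1, 0], [0, 0, -0.1, 0], [0, 0, -0.1, 0]], hand=0.038)

```text
clock: 6.15
position: [0.5594, 0.3553, 0.1391]
ee_rot: [-0.109, 3.138, 0.002]
force: [-0.5, 0.6, -1.2]
width: 0.414
gripper_force: 0.0
```

```bash
python3 - <<'E'
from h import *
c,W=grab('top'); report(c,W)
E
```

```text
brass 83 [867.8  28.6] [59.6 59.1] -2.9 z [15.7 19.5 23.1]
brass 39 [ 682.5 -189.4] [46.1  9.1] 7.0 z [24.8 41.8 51.4]
brass 89 [687.6 206.6] [60. 60.] 21.9 z [16.3 19.8 23.5]
brass 242 [542.9 351.9] [67.8 26.8] 4.1 z [14.4 17.5 20.5]
brass 371 [ 470.4 -155.3] [98.4 25.8] 3.0 z [10.6 13.9 17.1]
brass 362 [456.7 -59.2] [97.8 25.3] -0.9 z [11.  13.8 16.9]
brass 364 [430.3  29.4] [97.8 25.2] 6.9 z [10.3 13.9 17.3]
dark 29 [661.1 -97.9] [54.5  2.5] 76.9 z [13.6 19.1 25.3]
dark 2531 [561.9  10.9] [197.3 120.6] -77.9 z [18.2 21.8 25.2]
dark 118 [515.2 257.7] [202.2   2.2] 4.1 z [13.1 22.  29.4]
dark 138 [488.6 392.6] [154.2   3.8] 3.8 z [13.1 20.8 29.3]
bar 190 [ 684.9 -197.2] [78.7 36.2] -5.8 z [12.8 15.6 19.3]
bar 864 [ 497.8 -326.8] [200.4  38. ] -14.1 z [12.2 16.  19.4]
bar 147 [547.    8.6] [71.5 37. ] -76.5 z [17.8 20.6 21.9]
bar 62 [536.4 -11.5] [38.9 29.2] -77.4 z [18.6 20.6 21.9]
ylw 105 [ 684.7 -195.1] [45.7 13.6] -5.8 z [61.5 65.9 69. ]
blk 132 [ 497.7 -324.7] [49.1 13.7] -14.5 z [53.1 65.1 69.1]
red 51 [610.6 -26.6] [15.6 15.2] -75.2 z [189.9 194.5 196.7]
red 48 [587.5  65.7] [16.2 15.1] 22.2 z [191.1 193.8 197. ]
box 145 [ 652.4 -405.3] [69.8 40.8] 32.4 z [46.7 58.1 64.1]
box 28 [668.9 382.7] [32.6  6.2] 4.0 z [49.7 55.5 63.1]
box 501 [509.7 327.4] [209.6 141.5] 4.1 z [46.  53.6 57.4]
```

```bash
sed -i 's/^def report(c,W):/def report(c,W,only=None):/; s/^    for nm,m in dict(/    for nm,m in dict(/; s/^        for i,p,_ in blobs(m,W,25):/        for i,p,_ in (blobs(m,W,25) if not only or nm in only else ()):/' h.py
python3 - <<'E'
from h import *
plan((430.5,29.2,130,187),(430.5,29.2,14,187))
E
```

```text
t 6.2 at [558.8 354.9 138.2] phi -176.0 tilt [-0. -0. -1.] w 38.0 F [-0.1  0.7  0.4]
[ 0.1506 -0.3161  0.0083] spin -0.053 rows>= 5.6
[ 0.1505 -0.3161  0.1243] spin -0.053 rows>= 5.9
```

>>> jog_arm(moves=[[0.1505, -0.316, 0, -0.053], [0.1505, -0.316, 0, -0.053], [0.1505, -0.316, 0, -0.053], [0.1505, -0.316, 0, -0.053], [0.1505, -0.316, 0, -0.053], [0.1505, -0.316, 0, -0.053], [0.1505, -0.316, 0, -0.053], [0.1505, -0.316, 0.05, -0.053], [0.1505, -0.316, 0.08, -0.053], [0.1505, -0.316, 0.08, -0.053], [0.1505, -0.316, 0.1243, -0.053], [0.1505, -0.316, 0.1243, -0.053], [0.1505, -0.316, 0.1243, -0.053], [0.1505, -0.316, 0.1243, -0.053]], hand=0.055)

```text
clock: 7.95
position: [0.4313, 0.0296, 0.0157]
ee_rot: [-0.192, 3.134, 0.001]
force: [0.3, 0.2, 0.2]
width: 0.597
gripper_force: 0.0
```

>>> jog_arm(moves=[[0, 0, 0, 0], [0, 0, 0, 0], [0, 0, 0, 0], [0, 0, 0, 0], [0, 0, -0.12, 0], [0, 0, -0.12, 0], [0, 0, -0.12, 0], [0, 0, -0.12, 0]], hand=0.01)

```text
clock: 8.95
position: [0.4301, 0.0294, 0.1338]
ee_rot: [0.192, -3.135, -0.0]
force: [-0.1, -1.0, -3.2]
width: 0.302
gripper_force: 35.0
```

```bash
python3 - <<'E'
from h import *
plan(boxp(50,-24,130),boxp(50,-24,40))
E
```

```text
t 8.9 at [430.1  29.4 133.8] phi -173.0 tilt [-0.001  0.    -1.   ] w 27.8 F [-0.1 -1.  -3.2]
[-0.1646  0.2595  0.0037] spin 0.053 rows>= 4.9
[-0.1646  0.2595  0.0937] spin 0.053 rows>= 5.1
```

>>> jog_arm(moves=[[-0.1646, 0.2595, 0, 0.053], [-0.1646, 0.2595, 0, 0.053], [-0.1646, 0.2595, 0, 0.053], [-0.1646, 0.2595, 0, 0.053], [-0.1646, 0.2595, 0, 0.053], [-0.1646, 0.2595, 0, 0.053], [-0.1646, 0.2595, 0, 0.053], [-0.1646, 0.2595, 0, 0.053], [-0.1646, 0.2595, 0.06, 0.053], [-0.1646, 0.2595, 0.0937, 0.053], [-0.1646, 0.2595, 0.0937, 0.053], [-0.1646, 0.2595, 0.0937, 0.053], [-0.1646, 0.2595, 0.0937, 0.053]])

```text
clock: 10.58
position: [0.5622, 0.3067, 0.0419]
ee_rot: [0.108, -3.139, -0.0]
force: [-4.8, -2.2, -4.0]
width: 0.298
gripper_force: 35.0
```

>>> jog_arm(moves=[[0, 0, 0, 0], [0, 0, 0, 0], [0, 0, -0.05, 0], [0, 0, -0.1, 0], [0, 0, -0.1, 0], [0, 0, -0.1, 0]], hand=0.038)

```text
clock: 11.32
position: [0.5628, 0.3072, 0.1411]
ee_rot: [-0.109, 3.138, 0.001]
force: [-0.7, -0.4, -0.4]
width: 0.412
gripper_force: 0.0
```

```bash
python3 - <<'E'
from h import *
c,W=grab('top'); report(c,W,['brass'])
plan((456.5,-59.2,130,179.2),(456.5,-59.2,14,179.2))
E
```

```text
brass 84 [868.8  28.5] [62.2 59. ] -2.8 z [15.4 19.4 22.7]
brass 88 [686.3 206.6] [60.3 60.2] 62.7 z [16.3 19.6 22.5]
brass 234 [546.7 303.8] [67.7 25.8] 3.3 z [14.7 17.8 20.9]
brass 247 [543.3 352.1] [67.9 27.7] 4.5 z [14.3 17.7 21.1]
brass 372 [ 470.7 -155.1] [97.6 26. ] 2.6 z [10.3 13.9 17.4]
brass 358 [456.5 -59.1] [97.5 25.3] -0.7 z [10.3 13.9 17.2]
t 11.4 at [562.3 307.  140.2] phi -176.0 tilt [-0. -0. -1.] w 37.9 F [ 0.2 -0.  -0.3]
[ 0.1309 -0.358   0.0103] spin 0.083 rows>= 6.1
[ 0.1308 -0.358   0.1263] spin 0.083 rows>= 6.4
```

>>> jog_arm(moves=[[0.1309, -0.358, 0, 0.083], [0.1309, -0.358, 0, 0.083], [0.1309, -0.358, 0, 0.083], [0.1309, -0.358, 0, 0.083], [0.1309, -0.358, 0, 0.083], [0.1309, -0.358, 0, 0.083], [0.1309, -0.358, 0, 0.083], [0.1309, -0.358, 0, 0.083], [0.1309, -0.358, 0.05, 0.083], [0.1309, -0.358, 0.08, 0.083], [0.1309, -0.358, 0.08, 0.083], [0.1309, -0.358, 0.1263, 0.083], [0.1309, -0.358, 0.1263, 0.083], [0.1309, -0.358, 0.1263, 0.083], [0.1309, -0.358, 0.1263, 0.083]], hand=0.055)

```text
clock: 13.25
position: [0.4572, -0.059, 0.0157]
ee_rot: [0.021, 3.14, 0.0]
force: [-0.0, 1.2, 0.0]
width: 0.599
gripper_force: 0.0
```

>>> jog_arm(moves=[[0, 0, 0, 0], [0, 0, 0, 0], [0, 0, 0, 0], [0, 0, 0, 0], [0, 0, -0.12, 0], [0, 0, -0.12, 0], [0, 0, -0.12, 0], [0, 0, -0.12, 0]], hand=0.01)

```text
clock: 14.25
position: [0.456, -0.059, 0.1338]
ee_rot: [-0.021, -3.141, -0.0]
force: [-0.9, 0.1, -2.9]
width: 0.299
gripper_force: 35.0
```

```bash
python3 - <<'E'
from h import *
plan(boxp(-54,24,130),boxp(-54,24,40))
E
```

```text
t 14.2 at [456.  -59.  133.8] phi 179.2 tilt [-0.001  0.    -1.   ] w 27.5 F [-0.9  0.1 -2.9]
[0.0069 0.4066 0.0039] spin -0.083 rows>= 6.5
[0.0068 0.4066 0.0939] spin -0.083 rows>= 6.7
```

>>> jog_arm(moves=[[0.007, 0.4066, 0, -0.083], [0.007, 0.4066, 0, -0.083], [0.007, 0.4066, 0, -0.083], [0.007, 0.4066, 0, -0.083], [0.007, 0.4066, 0, -0.083], [0.007, 0.4066, 0, -0.083], [0.007, 0.4066, 0, -0.083], [0.007, 0.4066, 0, -0.083], [0.007, 0.4066, 0, -0.083], [0.007, 0.4066, 0, -0.083], [0.007, 0.4066, 0.06, -0.083], [0.007, 0.4066, 0.0939, -0.083], [0.007, 0.4066, 0.0939, -0.083], [0.007, 0.4066, 0.0939, -0.083], [0.007, 0.4066, 0.0939, -0.083]])

```text
clock: 16.12
position: [0.4557, 0.3473, 0.0411]
ee_rot: [-0.108, 3.139, 0.001]
force: [-0.2, 0.0, -2.2]
width: 0.303
gripper_force: 35.0
```

>>> jog_arm(moves=[[0, 0, 0, 0], [0, 0, 0, 0], [0, 0, -0.05, 0], [0, 0, -0.1, 0], [0, 0, -0.1, 0], [0, 0, -0.1, 0]], hand=0.038)

```text
clock: 16.88
position: [0.4551, 0.3475, 0.1404]
ee_rot: [-0.109, 3.14, 0.001]
force: [-0.4, -0.4, -0.6]
width: 0.416
gripper_force: 0.0
```

```bash
python3 - <<'E'
from h import *
c,W=grab('top'); report(c,W,['brass'])
plan((470.7,-155.2,130,182.6),(470.7,-155.2,14,182.6))
E
```

```text
brass 85 [868.   28.6] [60.3 58.9] -3.3 z [16.7 19.1 22.6]
brass 41 [ 681.5 -189.2] [44.1  9.4] 8.7 z [24.8 43.6 56.5]
brass 89 [687.  206.5] [61.7 59.5] 29.0 z [16.3 19.5 22.9]
brass 353 [561.9 304.8] [98.1 26.8] 4.6 z [14.7 17.9 21.2]
brass 266 [568.2 353.1] [79.8 27.7] 4.7 z [14.3 17.5 20.9]
brass 368 [ 470.7 -155.3] [97.5 26. ] 2.4 z [10.2 13.8 17.2]
brass 64 [433.9 344. ] [26.  20.8] -80.0 z [49.5 56.1 59.8]
t 16.9 at [454.7 347.1 139.7] phi -176.0 tilt [-0.001 -0.001 -1.   ] w 38.0 F [-0.1 -1.2 -0.5]
[ 0.0188 -0.5022  0.01  ] spin 0.024 rows>= 8.0
[ 0.0187 -0.5022  0.126 ] spin 0.024 rows>= 8.3
```

```bash
python3 - <<'E'
from h import *
c,W=grab('side'); report(c,W,['brass'])
cv2.imwrite('pics/s1.png',cv2.resize(c[230:400,180:400,::-1],None,fx=3,fy=3))
E
```

```text
brass 76 [ 683.9 -187.1] [47.1 14. ] -4.3 z [20.  29.2 48. ]
brass 111 [ 498.1 -150.5] [37.7 27.2] 0.4 z [ 7.1 13.8 16.8]
brass 244 [867.3  32.9] [66.5 58.3] -65.3 z [ 6.7 14.4 21. ]
brass 285 [686.3 209.7] [62.5 59.6] -48.6 z [ 6.8 15.2 21.2]
brass 623 [562.3 309.1] [97.  28.6] 4.1 z [11.1 18.1 20.9]
brass 569 [454.2 349. ] [84.6 27.2] 4.9 z [18.1 39.  58. ]
brass 618 [559.6 356.4] [97.8 26.7] 3.6 z [15.1 18.4 20.7]
```

View pics/s1.png

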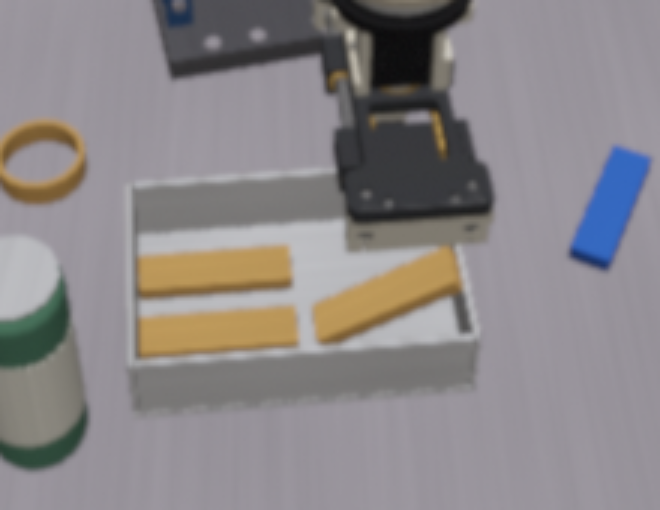

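The third blank is leaning on the box's front wall because my target left too little length there. I'll regrip it and lay it crosswise.

>>> jog_arm(moves=[[0, 0, 0.05, 0], [0, 0, 0.08, 0], [0, 0, 0.103, 0], [0, 0, 0.103, 0], [0, 0, 0.103, 0]], hand=0.042)

```text
clock: 17.6
position: [0.4554, 0.3474, 0.0376]
ee_rot: [0.108, -3.14, 0.0]
force: [-0.4, -0.1, 0.1]
width: 0.459
gripper_force: 0.0
```

>>> jog_arm(moves=[[0, 0, 0, 0], [0, 0, 0, 0], [0, 0, 0, 0], [0, 0, 0, 0], [0, 0, -0.12, 0], [0, 0, -0.12, 0], [0, 0, -0.12, 0], [0, 0, -0.12, 0]], hand=0.01)

```text
clock: 18.6
position: [0.4546, 0.3471, 0.1567]
ee_rot: [0.109, -3.139, 0.001]
force: [-0.8, 0.3, -3.1]
width: 0.304
gripper_force: 35.0
```

```bash
python3 - <<'E'
from h import *
plan(boxp(-60,0,130,94),boxp(-60,0,55,94))
c,W=grab('side'); report(c,W,['brass'])
E
```

```text
t 18.6 at [454.6 347.1 156.7] phi -176.0 tilt [-0.001 -0.001 -1.   ] w 27.9 F [-0.8  0.3 -3.1]
[ 0.0058 -0.0234  0.0267] spin 1.57 rows>= 8.4
[ 0.0057 -0.0234  0.1017] spin 1.57 rows>= 8.4
brass 91 [ 684.3 -188. ] [47.4 11.6] -3.1 z [21.6 31.5 55.3]
brass 106 [ 498.1 -150.9] [38.6 28. ] 2.7 z [ 8.  13.8 16.7]
brass 245 [867.9  31.5] [63.3 58.5] -63.8 z [ 6.9 14.4 21.4]
brass 289 [687.  209.3] [61.9 59.5] -58.7 z [ 7.  14.8 21.3]
brass 624 [562.3 309.2] [96.9 28.1] 4.3 z [11.1 18.1 20.8]
brass 615 [559.7 355.9] [97.7 26.5] 3.7 z [15.1 18.3 20.6]
```

>>> jog_arm(moves=[[0.006, -0.0234, 0, 1.57], [0.006, -0.0234, 0, 1.57], [0.006, -0.0234, 0, 1.57], [0.006, -0.0234, 0, 1.57], [0.006, -0.0234, 0, 1.57], [0.006, -0.0234, 0, 1.57], [0.006, -0.0234, 0, 1.57], [0.006, -0.0234, 0, 1.57], [0.006, -0.0234, 0, 1.57], [0.006, -0.0234, 0, 1.57], [0.006, -0.0234, 0, 1.57], [0.006, -0.0234, 0.06, 1.57], [0.006, -0.0234, 0.1, 1.57], [0.006, -0.0234, 0.112, 1.57], [0.006, -0.0234, 0.112, 1.57], [0.006, -0.0234, 0.112, 1.57]])

```text
clock: 20.65
position: [0.452, 0.3243, 0.047]
ee_rot: [2.142, 2.298, 0.004]
force: [0.2, -0.0, -2.5]
width: 0.3
gripper_force: 35.0
```

>>> jog_arm(moves=[[0, 0, 0, 0], [0, 0, 0, 0], [0, 0, 0, 0], [0, 0, -0.05, 0], [0, 0, -0.1, 0], [0, 0, -0.1, 0], [0, 0, -0.1, 0]], hand=0.038)

```text
clock: 21.52
position: [0.4505, 0.3238, 0.1453]
ee_rot: [-2.142, -2.298, -0.0]
force: [0.6, 0.1, -0.8]
width: 0.411
gripper_force: 0.0
```

```bash
python3 - <<'E'
from h import *
c,W=grab('side'); report(c,W,['brass'])
c,W=grab('top'); report(c,W,['brass'])
plan((470.7,-155.2,130,182.6),(470.7,-155.2,14,182.6))
E
```

```text
brass 72 [ 683.6 -189.3] [45.2 11. ] -2.4 z [20.5 29.9 47.2]
brass 131 [ 494.1 -149.5] [45.4 28.4] -0.9 z [ 7.2 13.7 17.2]
brass 247 [869.   30.7] [65.7 58.2] -58.0 z [ 6.9 14.2 21.4]
brass 290 [685.6 208.9] [62.8 59.5] 88.0 z [ 6.8 14.6 21.5]
brass 422 [451.9 325.1] [79.2 24.6] -86.0 z [16.3 18.8 20.9]
brass 624 [562.2 309.1] [97.4 28.5] 2.1 z [10.8 18.1 20.7]
brass 616 [559.5 355.8] [98.2 27.5] 3.4 z [14.9 18.3 20.9]
brass 85 [867.5  28.7] [59.8 58.6] -85.4 z [15.4 19.  21.8]
brass 84 [686.3 206.2] [60.4 59.9] 23.7 z [16.7 19.5 22.2]
brass 362 [561.8 304.9] [98.5 26.6] 4.1 z [14.4 17.8 21. ]
brass 235 [559.  348.2] [97.7 25.3] 9.8 z [14.4 17.8 20.8]
brass 371 [ 470.9 -155. ] [98.4 25.9] 2.2 z [10.9 14.1 17.2]
brass 259 [451.8 317.1] [73.8 26.3] -85.9 z [14.4 17.6 20.8]
t 21.6 at [450.2 323.4 144.4] phi 94.0 tilt [-0.001 -0.001 -1.   ] w 37.7 F [-0.  -0.5 -0.7]
[-0.4788 -0.013   0.015 ] spin -1.546 rows>= 8.3
[-0.4787 -0.0128  0.131 ] spin -1.546 rows>= 8.3
```

>>> jog_arm(moves=[[-0.4788, -0.013, 0, -1.546], [-0.4788, -0.013, 0, -1.546], [-0.4788, -0.013, 0, -1.546], [-0.4788, -0.013, 0, -1.546], [-0.4788, -0.013, 0, -1.546], [-0.4788, -0.013, 0, -1.546], [-0.4788, -0.013, 0, -1.546], [-0.4788, -0.013, 0, -1.546], [-0.4788, -0.013, 0, -1.546], [-0.4788, -0.013, 0, -1.546], [-0.4788, -0.013, 0, -1.546], [-0.4788, -0.013, 0, -1.546], [-0.4788, -0.013, 0, -1.546], [-0.4788, -0.013, 0.06, -1.546], [-0.4788, -0.013, 0.09, -1.546], [-0.4788, -0.013, 0.09, -1.546], [-0.4788, -0.013, 0.131, -1.546], [-0.4788, -0.013, 0.131, -1.546], [-0.4788, -0.013, 0.131, -1.546]], hand=0.055)

```text
clock: 24.0
position: [0.4722, -0.1551, 0.016]
ee_rot: [-0.071, 3.139, -0.0]
force: [1.2, -0.5, -0.0]
width: 0.599
gripper_force: 0.0
```

>>> jog_arm(moves=[[0, 0, 0, 0], [0, 0, 0, 0], [0, 0, 0, 0], [0, 0, 0, 0], [0, 0, -0.12, 0], [0, 0, -0.12, 0], [0, 0, -0.12, 0], [0, 0, -0.12, 0]], hand=0.01)

```text
clock: 25.0
position: [0.4708, -0.1544, 0.1339]
ee_rot: [0.071, -3.14, -0.001]
force: [-0.7, 0.1, -2.6]
width: 0.3
gripper_force: 35.0
```

```bash
python3 - <<'E'
from h import *
plan(boxp(-25,0,130,94),boxp(-25,0,42,94))
E
```

```text
t 25.0 at [ 470.8 -154.4  133.9] phi -177.4 tilt [-0.001  0.001 -1.   ] w 27.5 F [-0.7  0.1 -2.6]
[-0.0363  0.479   0.0041] spin 1.546 rows>= 8.3
[-0.0364  0.479   0.0921] spin 1.546 rows>= 8.3
```

>>> jog_arm(moves=[[-0.0363, 0.479, 0, 1.546], [-0.0363, 0.479, 0, 1.546], [-0.0363, 0.479, 0, 1.546], [-0.0363, 0.479, 0, 1.546], [-0.0363, 0.479, 0, 1.546], [-0.0363, 0.479, 0, 1.546], [-0.0363, 0.479, 0, 1.546], [-0.0363, 0.479, 0, 1.546], [-0.0363, 0.479, 0, 1.546], [-0.0363, 0.479, 0, 1.546], [-0.0363, 0.479, 0, 1.546], [-0.0363, 0.479, 0, 1.546], [-0.0363, 0.479, 0, 1.546], [-0.0363, 0.479, 0.06, 1.546], [-0.0363, 0.479, 0.0921, 1.546], [-0.0363, 0.479, 0.0921, 1.546], [-0.0363, 0.479, 0.0921, 1.546], [-0.0363, 0.479, 0.0921, 1.546]])

```text
clock: 27.25
position: [0.4872, 0.3259, 0.0441]
ee_rot: [2.142, 2.297, 0.005]
force: [-0.2, 0.2, -1.8]
width: 0.298
gripper_force: 35.0
```

>>> jog_arm(moves=[[0, 0, 0, 0], [0, 0, 0, 0], [0, 0, 0, 0], [0, 0, -0.05, 0], [0, 0, -0.1, 0], [0, 0, -0.1, 0], [0, 0, -0.1, 0]], hand=0.038)

```text
clock: 28.12
position: [0.4857, 0.3254, 0.1422]
ee_rot: [-2.142, -2.298, -0.0]
force: [-0.7, -0.4, -0.1]
width: 0.411
gripper_force: 0.0
```

```bash
python3 - <<'E'
from h import *
c,W=grab('side'); report(c,W,['brass'])
c,W=grab('top'); report(c,W,['brass','blk','bar','ylw','dark'])
cv2.imwrite('pics/t1.png',c[100:330,:,::-1])
plan((497.4,-325.5,150,166),(497.4,-325.5,50,166))
E
```

```text
brass 108 [ 684.5 -190.2] [48.3 12.6] -7.0 z [22.3 32.7 53.6]
brass 247 [868.2  30.9] [65.7 58.5] -65.5 z [ 6.8 14.2 21.5]
brass 285 [686.  209.5] [63.6 58.7] -84.1 z [ 7.  15.3 21.3]
brass 462 [486.4 323.4] [85.8 24.4] -85.8 z [16.5 18.5 20.9]
brass 420 [452.1 324. ] [79.6 24.4] -86.1 z [15.9 18.7 21.1]
brass 628 [562.2 308.9] [97.1 26.9] 3.0 z [11.  18.1 20.5]
brass 618 [559.5 356.2] [98.2 27.7] 2.8 z [15.1 18.3 20.9]
brass 85 [867.2  28.7] [61.7 59. ] -3.7 z [14.9 19.3 22.6]
brass 42 [ 683.  -189.3] [46.2  9.9] 6.8 z [23.9 45.  55.1]
brass 88 [686.6 206.4] [60.6 60.3] 70.2 z [16.4 19.2 22.6]
brass 365 [562.  304.9] [98.8 27.2] 3.9 z [14.5 17.7 20.8]
brass 213 [559.1 349.3] [98.5 19.7] 3.4 z [14.5 17.8 20.7]
brass 269 [486.8 309.2] [69.8 26.9] -86.0 z [14.6 17.4 20.7]
brass 276 [451.6 316. ] [71.4 26. ] -86.3 z [14.5 18.  21.5]
dark 30 [661.3 383.7] [35.6  6.4] -8.5 z [12.9 19.9 28.9]
dark 2518 [561.6  11. ] [197.3 119.7] -77.8 z [18.2 21.8 25.1]
dark 116 [514.7 257.7] [204.8   2.2] 4.0 z [13.3 21.2 28.4]
bar 190 [ 684.7 -197.1] [79.4 36.2] -5.6 z [12.5 15.8 19. ]
bar 859 [ 497.4 -326.2] [199.4  37.2] -14.0 z [12.2 15.8 19.4]
bar 211 [541.6   6.7] [71.7 45.9] -78.2 z [18.4 20.7 21.8]
ylw 102 [ 685.9 -195.6] [46.8 13.7] -5.8 z [61.9 65.6 69.2]
blk 127 [ 497.5 -324.3] [48.1 14.5] -14.8 z [54.3 65.  68.9]
t 28.2 at [485.2 325.  141.2] phi 94.0 tilt [-0.002 -0.001 -1.   ] w 38.2 F [-0.3 -0.2 -0.5]
[-0.6498 -0.0334 -0.0081] spin -1.256 rows>= 10.4
[-0.6497 -0.0332  0.0919] spin -1.256 rows>= 10.5
```

View pics/t1.png

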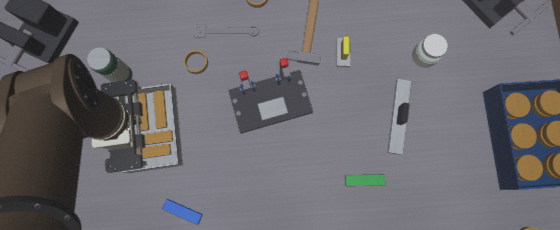

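```bash
python3 - <<'E'
from h import *
plan((430,180,185,130),(430,-150,185,166),(497.4,-325.3,150,166),(497.4,-325.3,42,166))
E
```

```text
t 28.2 at [485.2 325.  141.2] phi 94.0 tilt [-0.002 -0.001 -1.   ] w 38.2 F [-0.3 -0.2 -0.5]
[-0.1408 -0.0653 -0.0435] spin -0.628 rows>= 3.4
[-0.47   -0.0884 -0.0431] spin -1.256 rows>= 7.7
[-0.6496 -0.0334 -0.0081] spin -1.256 rows>= 10.4
[-0.6495 -0.0332  0.0999] spin -1.256 rows>= 10.5
```

>>> jog_arm(moves=[[-0.06, -0.05, -0.0435, -0.2], [-0.1408, -0.0653, -0.0435, -0.5], [-0.1408, -0.0653, -0.0435, -0.628], [-0.1408, -0.0653, -0.0435, -0.628], [-0.47, -0.0884, -0.0431, -1.256], [-0.47, -0.0884, -0.0431, -1.256], [-0.47, -0.0884, -0.0431, -1.256], [-0.47, -0.0884, -0.0431, -1.256], [-0.47, -0.0884, -0.0431, -1.256], [-0.47, -0.0884, -0.0431, -1.256], [-0.65, -0.0334, -0.008, -1.256], [-0.65, -0.0334, -0.008, -1.256], [-0.65, -0.0334, -0.008, -1.256], [-0.65, -0.0334, -0.008, -1.256], [-0.65, -0.0334, -0.008, -1.256], [-0.65, -0.0334, -0.008, -1.256]], hand=0.05)

```text
clock: 30.22
position: [0.4981, -0.3237, 0.1501]
ee_rot: [-0.381, -3.118, -0.002]
force: [-0.1, -0.1, -0.1]
width: 0.542
gripper_force: 0.0
```

```bash
python3 - <<'E'
from h import *
plan((497.4,-325.3,42,166))
E
```

```text
t 30.2 at [ 498.1 -323.7  150.1] phi 166.1 tilt [-0.001  0.001 -1.   ] w 49.8 F [-0.1 -0.1 -0.1]
[ 0.0002 -0.0019  0.108 ] spin 0.001 rows>= 1.7
```

>>> jog_arm(moves=[[0, -0.0019, 0.06, 0], [0, -0.0019, 0.108, 0], [0, -0.0019, 0.108, 0], [0, -0.0019, 0.108, 0], [0, -0.0019, 0.108, 0]])

```text
clock: 30.85
position: [0.4991, -0.3278, 0.0447]
ee_rot: [0.382, 3.115, -0.002]
force: [-0.6, 0.3, 0.3]
width: 0.545
gripper_force: 0.0
```

>>> jog_arm(moves=[[0, 0, 0, 0], [0, 0, 0, 0], [0, 0, 0, 0], [0, 0, 0, 0], [0, 0, -0.06, 0], [0, 0, -0.06, 0], [0, 0, -0.06, 0], [0, 0, -0.06, 0]], hand=0.005, newtons=50)

```text
clock: 31.85
position: [0.4967, -0.3264, 0.1007]
ee_rot: [-0.383, -3.115, -0.002]
force: [0.3, 0.5, -4.8]
width: 0.173
gripper_force: 50.0
```

```bash
cat >> h.py <<'E'
def diep(u,v,z,f=102.1):
    a=np.radians(12.1); return (561.7+u*np.cos(a)-v*np.sin(a),10.9+u*np.sin(a)+v*np.cos(a),z,f)
E
python3 - <<'E'
from h import *
plan((450,-150,102,130),diep(-90,0,102),diep(-90,0,45))
c,W=grab('side'); report(c,W,['blk','bar'])
E
```

```text
t 31.9 at [ 496.7 -326.4  100.7] phi 166.0 tilt [-0.003  0.002 -1.   ] w 15.9 F [ 0.3  0.5 -4.8]
[ 0.0881  0.1598 -0.0009] spin 0.628 rows>= 3.4
[ 0.0995  0.3033 -0.0007] spin 1.115 rows>= 6.0
[0.0994 0.3033 0.0563] spin 1.115 rows>= 6.0
bar 82 [ 653.8 -396.8] [68.8 34.5] 14.0 z [ 8.8 15.4 20.9]
bar 220 [ 684.3 -194.6] [80.6 40.8] -4.9 z [ 9.  15.7 19. ]
bar 58 [764.1  54.1] [45.6 28.6] -58.8 z [ 8.4  9.3 11.2]
bar 159 [773.8 159.7] [103.8  36.1] 83.8 z [ 8.1  9.  11. ]
bar 443 [515.2 261.7] [197.9   6.8] 4.2 z [ 8.4 15.3 21.3]
bar 494 [504.7 397.3] [209.3   4.9] 3.9 z [ 8.7 15.  21.4]
```

>>> jog_arm(moves=[[0.088, 0.16, 0, 0.628], [0.088, 0.16, 0, 0.628], [0.088, 0.16, 0, 0.628], [0.088, 0.16, 0, 0.628], [0.0995, 0.3033, 0, 1.115], [0.0995, 0.3033, 0, 1.115], [0.0995, 0.3033, 0, 1.115], [0.0995, 0.3033, 0, 1.115], [0.0995, 0.3033, 0, 1.115], [0.0995, 0.3033, 0, 1.115], [0.0995, 0.3033, 0.03, 1.115], [0.0995, 0.3033, 0.05, 1.115], [0.0995, 0.3033, 0.053, 1.115], [0.0995, 0.3033, 0.053, 1.115], [0.0995, 0.3033, 0.053, 1.115]])

```text
clock: 33.78
position: [0.4753, -0.0092, 0.0501]
ee_rot: [1.975, 2.442, 0.002]
force: [1.1, -0.1, -4.6]
width: 0.169
gripper_force: 50.0
```

```bash
python3 - <<'E'
from h import *
s=arm.observe(); print(s['width'],s['gripper_force'])
plan(diep(-90,0,45),diep(-78,0,45))
for n in('top','side'):
    c,W=grab(n); print(n); report(c,W,['bar','dark','blk'])
    cv2.imwrite(f'pics/{n}2.png',cv2.resize(c[::,::,::-1][130:300,150:400],None,fx=3,fy=3))
E
```

```text
0.16901107403509186 49.9988329410553
t 33.8 at [475.3  -9.2  50.1] phi 102.1 tilt [ 0.001  0.    -1.   ] w 15.5 F [ 1.1 -0.1 -4.6]
[ 0.0015 -0.0013  0.0051] spin -0.001 rows>= 0.1
[0.0015 0.0107 0.0051] spin -0.001 rows>= 0.2
top
dark 58 [652.3 395. ] [55.1 20.1] -42.9 z [13.6 19.9 28.8]
dark 57 [625.3 -62.5] [26.7 23.3] -75.9 z [19.1 21.9 25.7]
dark 78 [589.5 102.6] [28.1 27.3] -79.4 z [18.5 21.8 25.9]
dark 157 [510.9 393.8] [188.9   3.4] 4.3 z [14.5 22.9 29.2]
dark 45 [544.3 259.9] [85.7  1.8] 3.3 z [14.7 21.6 29.1]
bar 199 [ 684.1 -197.1] [78.6 36. ] -5.9 z [11.1 15.9 19.3]
bar 43 [ 645.9 -395.5] [59.3 18.3] 33.9 z [ 9.4 16.  21.2]
bar 31 [674.8 -56.3] [28.   8.6] 77.9 z [12.5 18.3 21.7]
side
dark 1789 [562.6  15.4] [201.3 117.4] -77.4 z [17.  22.5 25.4]
dark 67 [409.5 309.2] [106.7   1.4] -85.8 z [15.2 22.5 29. ]
dark 163 [660.2 431.1] [56.2 21.9] 14.8 z [12.8 19.1 27.5]
bar 81 [ 655.2 -395.7] [68.2 34. ] 9.6 z [ 8.7 15.2 20.6]
bar 216 [ 684.8 -193.8] [81.  42.2] -8.1 z [ 9.3 15.7 19.7]
bar 27 [674.1 -57. ] [32.8  9.9] 74.8 z [ 8.8 18.1 21.7]
bar 90 [472.6  61.9] [80.  32.3] -51.6 z [10.  15.3 21.2]
bar 48 [768.7  59. ] [48.2 20.8] -81.0 z [ 8.2  8.9 11.3]
bar 29 [772.6 124.1] [24.3 14.3] 84.3 z [ 8.   8.7 10.3]
bar 26 [775.2 149.5] [28.2 14.5] 83.3 z [ 8.1  9.  11.3]
bar 89 [777.3 189.3] [39.4 38.7] 89.0 z [ 8.1  9.1 10.5]
bar 422 [513.7 262. ] [200.4   6.3] 4.3 z [ 8.8 15.2 21.2]
bar 500 [504.9 397.7] [208.6   5.3] 3.9 z [ 8.7 15.  21.2]
blk 122 [471.1  -5.6] [45.1 16.6] 88.6 z [51.7 72.2 76.3]
```

View pics/side2.png

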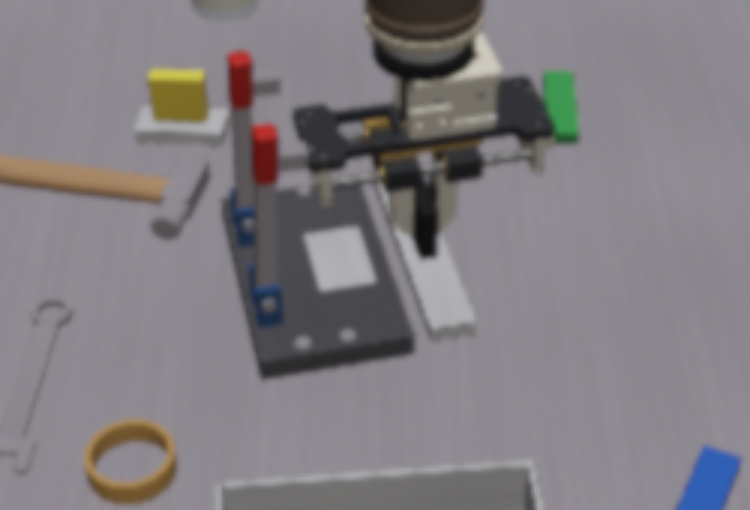

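```bash
python3 - <<'E'
from h import *
c,W=grab('side'); hsv=cv2.cvtColor(c,cv2.COLOR_RGB2HSV)
a=np.radians(12.1); d=W[...,:2]*1000-[561.7,10.9]; u=d[...,0]*np.cos(a)+d[...,1]*np.sin(a); v=-d[...,0]*np.sin(a)+d[...,1]*np.cos(a); z=W[...,2]*1000
for v0 in range(-100,131,15):
    m=(abs(v-v0)<6)&(u>-140)&(u<-62)&(z>5)&(z<48)
    if m.sum()>5: print(v0,m.sum(),'u',np.percentile(u[m],[3,97]).round(1),'z',np.percentile(z[m],[5,50,95]).round(1))
E
```

```text
-85 6 u [-74.  -72.5] z [11.7 18.6 22. ]
-70 9 u [-75.6 -72.3] z [14.6 23.3 25.7]
-55 8 u [-75.2 -72.9] z [11.3 21.1 24.9]
-40 8 u [-73.4 -66.5] z [ 7.6 17.4 23.3]
-25 8 u [-75.2 -72.7] z [11.8 21.3 25.2]
-10 22 u [-93.1 -72.6] z [12.4 23.  25.9]
5 52 u [-107.6  -72.5] z [19.3 25.8 46.5]
20 90 u [-106.9  -72.7] z [17.1 27.  45.2]
35 58 u [-106.3  -72.8] z [21.6 24.  26.4]
50 53 u [-105.9  -72.7] z [16.6 24.3 26.6]
65 57 u [-107.9  -73. ] z [16.7 24.2 27. ]
80 59 u [-106.8  -72.7] z [18.4 24.4 26.4]
95 114 u [-107.5  -73.3] z [ 9.5 20.3 26.2]
```

>>> jog_arm(moves=[[0.0015, 0, 0.003, 0], [0.0015, 0, 0.0065, 0], [0.0015, 0, 0.0065, 0], [0.0015, 0.005, 0.0065, 0], [0.0015, 0.005, 0.0065, 0]])

```text
clock: 34.55
position: [0.48, -0.0063, 0.0429]
ee_rot: [1.974, 2.443, 0.0]
force: [0.0, 0.2, -5.4]
width: 0.173
gripper_force: 50.0
```

```bash
cat >> h.py <<'E'
def die_uv(W):
    a=np.radians(12.1); d=W[...,:2]*1000-[561.7,10.9]
    return d[...,0]*np.cos(a)+d[...,1]*np.sin(a), -d[...,0]*np.sin(a)+d[...,1]*np.cos(a), W[...,2]*1000
def longedge(n='side',zr=(11,30),ur=(-130,-63)):
    c,W=grab(n); u,v,z=die_uv(W); V=c.max(-1).astype(int)
    m=(u>ur[0])&(u<ur[1])&(abs(v)<130)&(z>zr[0])&(z<zr[1])&(V>110)
    print(n,m.sum(),'v',np.percentile(v[m],[1,99]).round(1),'z',np.percentile(z[m],[5,50,95]).round(1))
    for v0 in (-90,-70,-50,50,70,90):
        k=m&(abs(v-v0)<8)
        if k.sum()>8: print(v0,'u',np.percentile(u[k],[3,97]).round(1))
    k=(abs(u)<70)&(abs(v)<120)&(z>14)&(z<30)&(V<90); print('die u',np.percentile(u[k],[1,99]).round(1),'v',np.percentile(v[k],[1,99]).round(1))
E
python3 - <<'E'
from h import *
plan(diep(-85,0,45)); longedge(); longedge('top')
E
```

```text
t 34.5 at [480.   -6.3  42.9] phi 102.1 tilt [ 0.001 -0.    -1.   ] w 15.8 F [ 0.   0.2 -5.4]
[-0.0003 -0.0015 -0.0021] spin 0.0 rows>= 0.0
side 481 v [-67.8 100.8] z [13.4 17.  19.9]
50 u [-101.8  -68.2]
70 u [-102.6  -68. ]
90 u [-102.4  -67.7]
die u [-56.   59.7] v [-89.2 101.8]
top 234 v [-101.2  -53.1] z [13.7 16.7 20.2]
-90 u [-103.  -69.]
-70 u [-102.4  -70.8]
-50 u [-102.5  -81.2]
die u [-59.6  58.8] v [-96.1  97.8]
```

>>> jog_arm(moves=[[0, 0.003, 0, 0], [0, 0.005, 0, 0], [0, 0.007, 0, 0], [0, 0.008, 0, 0], [0, 0.009, 0, 0], [0, 0.009, 0, 0]])

```text
clock: 35.4
position: [0.4874, -0.0046, 0.0427]
ee_rot: [-1.975, -2.442, 0.001]
force: [-2.2, -1.0, -3.7]
width: 0.171
gripper_force: 50.0
```

```bash
python3 - <<'E'
from h import *
plan(diep(-78,0,45)); longedge(); longedge('top')
E
```

```text
t 35.4 at [487.4  -4.6  42.7] phi 102.1 tilt [-0.001 -0.    -1.   ] w 15.7 F [-2.2 -1.  -3.7]
[-0.0004 -0.0021 -0.0023] spin -0.0 rows>= 0.1
side 401 v [-10.6 100.4] z [14.1 16.7 19.2]
50 u [-94.7 -64.1]
70 u [-94.3 -63.8]
90 u [-94.5 -63.9]
die u [-56.2  59.7] v [-89.4 101.8]
top 227 v [-100.9  -52.8] z [12.8 16.3 19.4]
-90 u [-94.4 -63.6]
-70 u [-94.9 -64. ]
-50 u [-94.3 -68.6]
die u [-57.1  59. ] v [-97.   96.7]
```

>>> jog_arm(moves=[[0, 0.001, 0.0005, 0], [0, 0.002, 0.0005, 0], [0, 0.003, 0.0005, 0], [0, 0.003, 0.0005, 0]])

```text
clock: 36.0
position: [0.4875, -0.0046, 0.0423]
ee_rot: [-1.974, -2.438, 0.004]
force: [-15.2, -2.1, 15.6]
width: 0.174
gripper_force: 50.0
```

```bash
python3 - <<'E'
from h import *
plan(diep(-78,0,45)); longedge(); longedge('top')
E
```

```text
t 36.0 at [487.5  -4.6  42.3] phi 102.0 tilt [-0.005  0.001 -1.   ] w 15.9 F [-15.2  -2.1  15.6]
[-0.0004 -0.0022 -0.0027] spin -0.002 rows>= 0.1
side 395 v [ -8.1 100.3] z [13.9 16.7 19.1]
50 u [-94.5 -63.9]
70 u [-94.5 -63.4]
90 u [-95.5 -64.3]
die u [-55.8  59.5] v [-88.7 101.7]
top 225 v [-101.1  -53.3] z [13.2 16.2 19.5]
-90 u [-94.8 -64.5]
-70 u [-94.4 -63.9]
-50 u [-94.4 -66.7]
die u [-57.5  58.6] v [-96.4  96.3]
```

>>> jog_arm(moves=[[0, -0.002, -0.001, 0], [0, -0.002, -0.001, 0]])

```text
clock: 36.35
position: [0.4874, -0.0045, 0.0431]
ee_rot: [-1.974, -2.441, 0.002]
force: [-6.9, -2.5, -0.8]
width: 0.172
gripper_force: 50.0
```

>>> jog_arm(moves=[[0, 0, 0, 0], [0, 0, 0, 0], [0, 0, 0, 0], [0, 0, -0.05, 0], [0, 0, -0.1, 0], [0, 0, -0.14, 0], [0, 0, -0.14, 0], [0, 0, -0.14, 0]], hand=0.035)

```text
clock: 37.35
position: [0.489, -0.0038, 0.183]
ee_rot: [-1.974, -2.443, -0.001]
force: [0.5, -0.0, -0.1]
width: 0.381
gripper_force: 0.0
```

```bash
python3 - <<'E'
from h import *
longedge(); longedge('top'); 
c,W=grab('top');report(c,W,['ylw','bar'])
plan((400,-100,185,95),(500,-195.5,185,84.2),(685,-195.8,150,84.2),(685,-195.8,45,84.2))
E
```

```text
side 547 v [-100.1  100.1] z [13.8 16.6 19.1]
-90 u [-95.1 -64.5]
-70 u [-81.7 -63.5]
-50 u [-76.  -63.5]
50 u [-94.2 -64.1]
70 u [-95.1 -64.5]
90 u [-94.5 -64.1]
die u [-55.1  59.4] v [-89.7 101.9]
top 178 v [-101.1  -57.1] z [12.4 15.8 18.4]
-90 u [-94.4 -64.2]
-70 u [-94.3 -65.5]
die u [-57.3 -17.6] v [-96.9 -69.3]
bar 202 [ 684.2 -196.5] [81.  36.3] -4.3 z [11.9 16.1 19.6]
bar 49 [ 643.7 -399.2] [64.3 20.6] 42.1 z [ 8.6 15.7 21.5]
bar 214 [506.2 -78.8] [50.7 45.2] -77.2 z [11.9 15.9 19.4]
ylw 102 [ 685.4 -195.4] [45.9 13.5] -5.9 z [62.1 65.5 68.3]
t 37.5 at [488.4  -4.2 182.4] phi 102.1 tilt [-0.002 -0.    -1.   ] w 34.9 F [0.2 0.6 0. ]
[-0.0751 -0.1065 -0.0024] spin 0.124 rows>= 2.1
[-0.1894 -0.0287 -0.0025] spin 0.312 rows>= 3.1
[-0.2285  0.1522  0.0322] spin 0.312 rows>= 4.4
[-0.2285  0.1523  0.1372] spin 0.312 rows>= 4.9
```

>>> jog_arm(moves=[[-0.075, -0.1065, 0, 0.124], [-0.075, -0.1065, 0, 0.124], [-0.075, -0.1065, 0, 0.124], [-0.19, -0.0287, 0, 0.312], [-0.19, -0.0287, 0, 0.312], [-0.19, -0.0287, 0, 0.312], [-0.19, -0.0287, 0, 0.312], [-0.2285, 0.1522, 0, 0.312], [-0.2285, 0.1522, 0, 0.312], [-0.2285, 0.1522, 0, 0.312], [-0.2285, 0.1522, 0, 0.312], [-0.2285, 0.1522, 0.032, 0.312], [-0.2285, 0.1522, 0.032, 0.312], [-0.2285, 0.1522, 0.032, 0.312]], hand=0.086)

```text
clock: 39.25
position: [0.6854, -0.1953, 0.1522]
ee_rot: [-2.331, -2.106, -0.0]
force: [0.5, -0.1, -0.4]
width: 0.939
gripper_force: 0.0
```

```bash
python3 - <<'E'
from h import *
plan((685,-195.8,44,84.2))
E
```

```text
t 39.2 at [ 685.4 -195.3  152.2] phi 84.2 tilt [ 0.  0. -1.] w 86.2 F [ 0.5 -0.1 -0.4]
[-0.0005 -0.0003  0.1082] spin 0.0 rows>= 1.7
```

>>> jog_arm(moves=[[-0.0005, 0, 0.05, 0], [-0.0005, 0, 0.08, 0], [-0.0005, 0, 0.108, 0], [-0.0005, 0, 0.108, 0], [-0.0005, 0, 0.108, 0]])

```text
clock: 39.88
position: [0.6865, -0.1969, 0.0454]
ee_rot: [2.329, 2.105, 0.002]
force: [0.2, -0.7, -0.5]
width: 0.936
gripper_force: 0.0
```

>>> jog_arm(moves=[[0, 0, 0, 0], [0, 0, 0, 0], [0, 0, 0, 0], [0, 0, 0, 0], [0, 0, 0, 0], [0, 0, -0.06, 0], [0, 0, -0.12, 0], [0, 0, -0.12, 0], [0, 0, -0.12, 0], [0, 0, -0.12, 0]], hand=0.03)

```text
clock: 41.12
position: [0.6848, -0.1955, 0.1611]
ee_rot: [-2.328, -2.104, 0.002]
force: [-0.7, 0.8, -3.7]
width: 0.544
gripper_force: 50.0
```

```bash
python3 - <<'E'
from h import *
plan((490,-190,165,95),(410,-60,165,102.1),(410,120,165,102.1),diep(0,140,165),diep(0,140,60))
c,W=grab('side'); u,v,z=die_uv(W)
hsv=cv2.cvtColor(c,cv2.COLOR_RGB2HSV); m=(hsv[...,0]>24)&(hsv[...,0]<36)&(hsv[...,1]>120)
print(m.sum(),np.nanpercentile(W[m],[5,50,95],axis=0).round(3))
E
```

```text
t 41.1 at [ 684.8 -195.5  161.1] phi 84.2 tilt [-0.003  0.001 -1.   ] w 49.9 F [-0.7  0.8 -3.7]
[-0.0142 -0.1943 -0.0033] spin -0.188 rows>= 3.1
[ 0.1071 -0.287  -0.0029] spin -0.312 rows>= 4.9
[ 0.2862 -0.3052 -0.0026] spin -0.312 rows>= 6.7
[ 0.3262 -0.1862 -0.003 ] spin -0.312 rows>= 6.0
[ 0.326  -0.1859  0.102 ] spin -0.312 rows>= 6.2
133 [[ 0.663 -0.196  0.143]
 [ 0.685 -0.189  0.18 ]
 [ 0.706 -0.183  0.186]]
```

>>> jog_arm(moves=[[-0.0142, -0.1943, 0, -0.188], [-0.0142, -0.1943, 0, -0.188], [-0.0142, -0.1943, 0, -0.188], [-0.0142, -0.1943, 0, -0.188], [0.107, -0.287, 0, -0.312], [0.107, -0.287, 0, -0.312], [0.107, -0.287, 0, -0.312], [0.286, -0.305, 0, -0.312], [0.286, -0.305, 0, -0.312], [0.286, -0.305, 0, -0.312], [0.286, -0.305, 0, -0.312], [0.326, -0.186, 0, -0.312], [0.326, -0.186, 0, -0.312], [0.326, -0.186, 0, -0.312], [0.326, -0.186, 0, -0.312], [0.326, -0.186, 0.05, -0.312], [0.326, -0.186, 0.102, -0.312], [0.326, -0.186, 0.102, -0.312], [0.326, -0.186, 0.102, -0.312]])

```text
clock: 43.55
position: [0.534, 0.1463, 0.0631]
ee_rot: [1.976, 2.442, 0.002]
force: [0.7, 0.1, -2.6]
width: 0.542
gripper_force: 50.0
```

```bash
cat >> h.py <<'E'
def shortedge(n='side',zr=(8,40),vr=(100,190)):
    c,W=grab(n); u,v,z=die_uv(W); S=cv2.cvtColor(c,cv2.COLOR_RGB2HSV)[...,1]; V=c.max(-1)
    m=(v>vr[0])&(v<vr[1])&(abs(u)<60)&(z>zr[0])&(z<zr[1])&(V>110)&(S<70)
    print(n,m.sum(),'u',np.percentile(u[m],[1,99]).round(1),'z',np.percentile(z[m],[5,50,95]).round(1))
    for u0 in (-34,-20,20,34):
        k=m&(abs(u-u0)<6)
        if k.sum()>5: print(u0,'v',np.percentile(v[k],[3,97]).round(1),'z',np.percentile(z[k],[50,95]).round(1))
E
python3 - <<'E'
from h import *
shortedge(); shortedge('top')
plan(diep(0,140,47))
E
```

```text
side 412 u [-39.8  39.3] z [22.6 35.1 38. ]
-34 v [132.2 157.7] z [35.7 38. ]
-20 v [145.5 159. ] z [34.4 38. ]
20 v [140.  157.8] z [34.1 38. ]
34 v [122. 158.] z [35.6 38.2]Traceback (most recent call last):
  File "<stdin>", line 2, in <module>
  File "h.py", line 58, in shortedge
    print(n,m.sum(),'u',np.percentile(u[m],[1,99]).round(1),'z',np.percentile(z[m],[5,50,95]).round(1))
                        ~~~~~~~~~~~~~^^^^^^^^^^^^^
    return _quantile_unchecked(
        a, q, axis, out, overwrite_input, method, keepdims, weights)
    return _ureduce(a,
                    func=_quantile_ureduce_func,
    ...<5 lines>...
                    overwrite_input=overwrite_input,
                    method=method)
    r = func(a, **kwargs)
    result = _quantile(arr,
                       quantiles=q,
    ...<2 lines>...
                       out=out,
                       weights=wgt)
    slices_having_nans = np.isnan(arr[-1, ...])
                                  ~~~^^^^^^^^^
IndexError: index -1 is out of bounds for axis 0 with size 0
```

>>> jog_arm(moves=[[0, -0.001, 0.01, 0], [0, -0.001, 0.018, 0], [0, -0.001, 0.018, 0], [-0.008, -0.001, 0.018, 0], [-0.015, -0.001, 0.018, 0], [-0.015, -0.001, 0.018, 0]])

```text
clock: 44.4
position: [0.5358, 0.1306, 0.0433]
ee_rot: [1.977, 2.441, -0.001]
force: [-0.9, 0.6, -3.2]
width: 0.539
gripper_force: 50.0
```

```bash
python3 - <<'E'
from h import *
plan(diep(0,118,44)); shortedge()
E
```

```text
t 44.4 at [535.8 130.6  43.3] phi 102.0 tilt [ 0.    -0.001 -1.   ] w 49.5 F [-0.9  0.6 -3.2]
[-0.0044  0.0002 -0.0007] spin -0.002 rows>= 0.1
side 334 u [-42.2  37.5] z [ 9.8 16.4 20. ]
-34 v [118.1 143.1] z [16.9 37.3]
-20 v [129.6 142.8] z [16.6 19.8]
20 v [117.1 142.3] z [15.7 19.8]
34 v [107.8 141.8] z [16.4 18.7]
```

>>> jog_arm(moves=[[-0.002, 0.002, 0, 0], [-0.004, 0.002, 0, 0], [-0.005, 0.002, 0, 0], [-0.006, 0.002, 0, 0], [-0.007, 0.002, 0, 0], [-0.007, 0.002, 0, 0]])

```text
clock: 45.2
position: [0.5389, 0.1263, 0.0433]
ee_rot: [-1.974, -2.443, -0.001]
force: [-1.8, 4.0, -1.0]
width: 0.543
gripper_force: 50.0
```

```bash
python3 - <<'E'
from h import *
plan(diep(0,118,44)); shortedge()
E
```

```text
t 45.2 at [538.9 126.3  43.3] phi 102.1 tilt [-0.001  0.001 -1.   ] w 49.8 F [-1.8  4.  -1. ]
[ 0.0004 -0.0019 -0.0007] spin 0.0 rows>= 0.0
side 336 u [-39.6  39.8] z [ 9.1 16.3 19.9]
-34 v [109.7 136.6] z [16.4 18.7]
-20 v [123.9 137.9] z [16.3 26. ]
20 v [118.5 137.3] z [16.1 18.6]
34 v [105.4 137.2] z [16.5 19.8]
```

>>> jog_arm(moves=[[-0.001, 0, 0.0005, 0], [-0.002, 0, 0.0005, 0], [-0.003, 0, 0.001, 0], [-0.003, 0, 0.001, 0]])

```text
clock: 45.75
position: [0.539, 0.126, 0.0431]
ee_rot: [-1.97, -2.441, -0.005]
force: [-6.7, 11.9, 13.8]
width: 0.543
gripper_force: 50.0
```

>>> jog_arm(moves=[[0.002, 0, -0.001, 0], [0.002, 0, -0.001, 0]])

```text
clock: 46.0
position: [0.5389, 0.1262, 0.0433]
ee_rot: [-1.972, -2.443, -0.002]
force: [-1.5, 7.5, 1.6]
width: 0.539
gripper_force: 50.0
```

>>> jog_arm(moves=[[0, 0, 0, 0], [0, 0, 0, 0], [0, 0, 0, 0], [0, 0, 0, 0], [0, 0, -0.03, 0], [0, 0, -0.09, 0], [0, 0, -0.14, 0], [0, 0, -0.14, 0], [0, 0, -0.14, 0]], hand=0.072)

```text
clock: 47.12
position: [0.5389, 0.1247, 0.183]
ee_rot: [-1.974, -2.443, -0.0]
force: [0.0, -0.4, 0.0]
width: 0.784
gripper_force: 0.0
```

```bash
python3 - <<'E'
from h import *
shortedge(); longedge(); longedge('top')
plan(diep(-60,140,185,102.1))
c,W=grab('side'); u,v,z=die_uv(W)
cv2.imwrite('pics/s3.png',cv2.resize(c[::,::,::-1][130:300,150:400],None,fx=3,fy=3))
E
```

```text
side 348 u [-39.4  39.7] z [10.  15.9 19.6]
-34 v [102.2 136.9] z [15.7 19.4]
-20 v [123.9 137.1] z [15.9 33.3]
20 v [110.8 138.2] z [16.  20.2]
34 v [102.1 137.8] z [16.1 18.9]
side 519 v [-97.  100.5] z [13.7 16.6 19.4]
-90 u [-81.5 -63.6]
-70 u [-79.1 -64. ]
-50 u [-77.6 -63.7]
50 u [-94.8 -64.5]
70 u [-94.2 -64.1]
90 u [-94.3 -63.6]
die u [-55.   59.8] v [-90.4 101. ]
top 783 v [-99.1  96.8] z [12.9 15.9 19.2]
-90 u [-95.1 -63.9]
-70 u [-94.6 -64.4]
-50 u [-94.3 -63.5]
50 u [-95.  -64.2]
70 u [-94.9 -64.6]
90 u [-94.8 -63.9]
die u [-56.7  57.7] v [-94.  91.]
t 47.3 at [538.5 124.4 182.2] phi 102.1 tilt [-0.002 -0.001 -1.   ] w 72.0 F [ 0.4 -1.1  0.6]
[ 0.0241 -0.0612 -0.0027] spin -0.0 rows>= 1.1
```

View pics/s3.png

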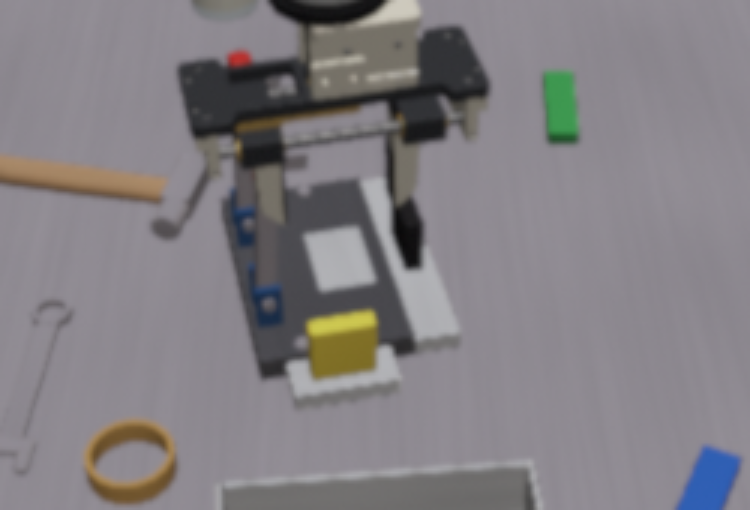

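```bash
cat >> h.py <<'E'
def arc(v,r=125,th=range(90,-1,-6),w=19):
    for t in th:
        a=np.radians(t); yield diep(45-r*np.cos(a)+9*np.sin(a)+w, v, 45+r*np.sin(a)+9*np.cos(a)+11)
E
python3 - <<'E'
from h import *
plan(diep(95,118,235),diep(95,48,235),diep(95,48,176))
E
```

```text
t 47.3 at [538.6 124.3 182.3] phi 102.1 tilt [-0.002 -0.001 -1.   ] w 72.1 F [0.2 0.1 0.2]
[ 0.0023  0.0937 -0.0529] spin -0.0 rows>= 1.7
[-0.0677  0.0937 -0.0529] spin -0.0 rows>= 2.0
[-0.0677  0.0938  0.0061] spin -0.0 rows>= 1.9
```

>>> jog_arm(moves=[[0.01, 0, -0.053, 0], [0.01, 0, -0.053, 0], [0.002, 0.094, -0.053, 0], [0.002, 0.094, -0.053, 0], [0.002, 0.094, -0.053, 0], [-0.0677, 0.094, -0.053, 0], [-0.0677, 0.094, -0.053, 0], [-0.0677, 0.094, -0.053, 0], [-0.0677, 0.094, -0.053, 0], [-0.0677, 0.094, -0.03, 0], [-0.0677, 0.094, 0.006, 0], [-0.0677, 0.094, 0.006, 0], [-0.0677, 0.094, 0.006, 0]], hand=0.0)

```text
clock: 48.95
position: [0.6458, 0.0786, 0.1784]
ee_rot: [1.974, 2.443, 0.001]
force: [0.4, -0.6, 0.3]
width: 0.005
gripper_force: 0.0
```

```bash
python3 - <<'E'
from h import *
plan(*arc(48))
E
```

```text
t 49.0 at [645.8  78.6 178.4] phi 102.1 tilt [ 0.001 -0.    -1.   ] w 0.5 F [ 0.4 -0.6  0.3]
[-0.0005 -0.0234 -0.0026] spin 0.001 rows>= 0.4
[-0.0005 -0.0365 -0.0029] spin 0.001 rows>= 0.6
[-0.0005 -0.0496 -0.0018] spin 0.001 rows>= 0.8
[-0.0005 -0.0624  0.0007] spin 0.001 rows>= 1.0
[-0.0005 -0.075   0.0045] spin 0.001 rows>= 1.2
[-0.0005 -0.0871  0.0096] spin 0.001 rows>= 1.4
[-0.0005 -0.0986  0.0159] spin 0.001 rows>= 1.6
[-0.0004 -0.1094  0.0234] spin 0.001 rows>= 1.8
[-0.0004 -0.1193  0.032 ] spin 0.001 rows>= 2.0
[-0.0004 -0.1283  0.0415] spin 0.001 rows>= 2.2
[-0.0004 -0.1362  0.052 ] spin 0.001 rows>= 2.3
[-0.0004 -0.143   0.0632] spin 0.001 rows>= 2.5
[-0.0004 -0.1485  0.0751] spin 0.001 rows>= 2.7
[-0.0004 -0.1528  0.0875] spin 0.001 rows>= 2.8
[-0.0004 -0.1558  0.1002] spin 0.001 rows>= 3.0
[-0.0004 -0.1575  0.1133] spin 0.001 rows>= 3.1
```

>>> jog_arm(moves=[[0, -0.0234, -0.002, 0], [0, -0.0365, -0.002, 0], [0, -0.0496, -0.0018, 0], [0, -0.0624, 0.0007, 0], [0, -0.075, 0.0045, 0], [0, -0.0871, 0.0096, 0], [0, -0.0986, 0.0159, 0], [0, -0.1094, 0.0234, 0], [0, -0.1193, 0.032, 0], [0, -0.1283, 0.0415, 0], [0, -0.1362, 0.052, 0], [0, -0.1362, 0.052, 0]])

```text
clock: 50.45
position: [0.511, 0.0493, 0.1244]
ee_rot: [-1.975, -2.441, 0.002]
force: [0.1, -0.5, -0.1]
width: 0.002
gripper_force: 0.0
```

```bash
python3 - <<'E'
from h import *
plan(*arc(48,th=range(30,-1,-6)))
c,W=grab('side')
cv2.imwrite('pics/s4.png',cv2.resize(c[::,::,::-1][130:300,150:400],None,fx=3,fy=3))
E
```

```text
t 50.5 at [511.   49.3 124.4] phi 102.1 tilt [-0.002 -0.    -1.   ] w 0.2 F [ 0.1 -0.5 -0.1]
[-0.0002  0.0017 -0.0019] spin -0.001 rows>= 0.0
[-0.0002 -0.005   0.0094] spin -0.001 rows>= 0.2
[-0.0002 -0.0106  0.0212] spin -0.001 rows>= 0.4
[-0.0002 -0.0148  0.0336] spin -0.001 rows>= 0.6
[-0.0002 -0.0178  0.0464] spin -0.001 rows>= 0.8
[-0.0002 -0.0194  0.0595] spin -0.001 rows>= 1.0
```

View pics/s4.png

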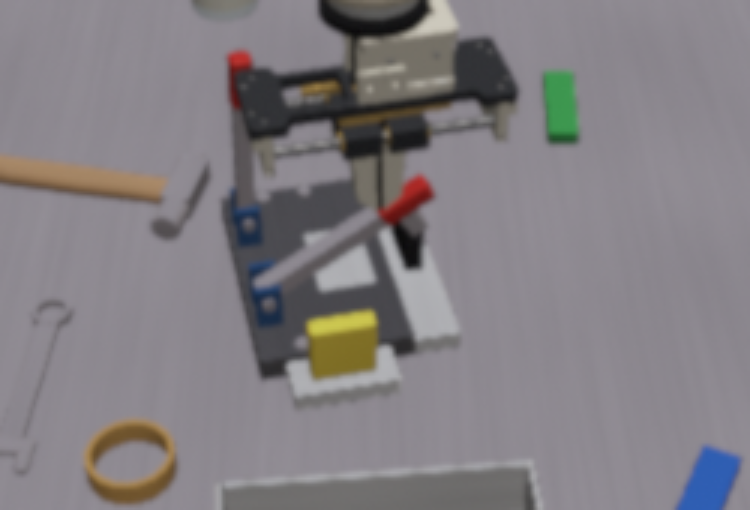

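>>> jog_arm(moves=[[0, -0.005, 0.0094, 0], [0, -0.0106, 0.0212, 0], [0, -0.0148, 0.0336, 0], [0, -0.0178, 0.0464, 0], [0, -0.0194, 0.0565, 0], [0, -0.0194, 0.0595, 0], [0, -0.0194, 0.0595, 0]])

```text
clock: 51.38
position: [0.4927, 0.0453, 0.0658]
ee_rot: [-1.975, -2.442, 0.0]
force: [-1.7, -0.1, 3.3]
width: 0.005
gripper_force: 1.2
```

```bash
python3 - <<'E'
from h import *
plan(*arc(48,th=[0]))
c,W=grab('side'); u,v,z=die_uv(W); hsv=cv2.cvtColor(c,cv2.COLOR_RGB2HSV)
m=((hsv[...,0]<6)|(hsv[...,0]>174))&(hsv[...,1]>130)&(v>20)&(v<70)&(abs(u)<150)
print(m.sum(),[np.percentile(q[m],[5,50,95]).round(1) for q in(u,v,z)])
E
```

```text
t 51.4 at [492.7  45.3  65.8] phi 102.1 tilt [-0.001  0.001 -1.   ] w 0.4 F [-1.7 -0.1  3.3]
[-0.0001 -0.0007  0.0008] spin -0.001 rows>= 0.0
113 [array([-99.2, -83.8, -65.5]), array([46.3, 55.6, 58.7]), array([42.7, 51.2, 56.6])]
```

>>> jog_arm(moves=[[0, 0, 0.001, 0], [0, 0, 0.002, 0], [0, 0, 0.003, 0], [0, 0, 0.003, 0]])

```text
clock: 51.92
position: [0.4933, 0.0452, 0.0651]
ee_rot: [-1.975, -2.441, -0.004]
force: [-14.7, 1.8, 49.8]
width: 0.006
gripper_force: 24.8
```

>>> jog_arm(moves=[[0, 0, -0.05, 0], [0, 0, -0.1, 0], [0, 0, -0.17, 0], [0, 0, -0.17, 0], [0, 0, -0.17, 0], [0, 0, -0.17, 0]])

```text
clock: 52.68
position: [0.4925, 0.0456, 0.2316]
ee_rot: [-1.974, -2.442, 0.002]
force: [-0.9, 0.1, -0.4]
width: 0.004
gripper_force: 0.0
```

```bash
python3 - <<'E'
from h import *
for n in ('side','top'):
    c,W=grab(n); u,v,z=die_uv(W); hsv=cv2.cvtColor(c,cv2.COLOR_RGB2HSV)
    m=((hsv[...,0]<6)|(hsv[...,0]>174))&(hsv[...,1]>130)&(abs(v)<80)&(abs(u)<150)
    for s in(1,-1):
        k=m&(v*s>0)
        if k.sum(): print(n,s,k.sum(),[np.percentile(q[k],[5,50,95]).round(1) for q in(u,v,z)])
shortedge(); longedge('top'); longedge()
plan(diep(-70,-48,235),diep(95,-48,235),diep(95,-48,178),*arc(-48))
E
```

```text
side 1 150 [array([-98.8, -79.6, -63.8]), array([31. , 54.7, 58.6]), array([41.1, 53.1, 57.5])]
side -1 116 [array([34.6, 41.4, 47.8]), array([-46.7, -40. , -36.8]), array([157.2, 177.6, 195.4])]
top -1 51 [array([32.6, 39.9, 46.9]), array([-54.1, -46.6, -39.6]), array([190.9, 194.2, 197.8])]
side 343 u [-40.   39.8] z [10.  16.1 19.8]
-34 v [103.1 136.7] z [16.1 18.7]
-20 v [124.7 137.7] z [16.5 32.7]
20 v [107.8 137.6] z [16.8 21.3]
34 v [102.2 136.4] z [16.  19.7]
top 385 v [-100.6   -2.2] z [12.8 16.1 19.3]
-90 u [-95.3 -64.4]
-70 u [-95.  -63.8]
-50 u [-94.5 -64.4]
die u [-57.2  56.6] v [-95.4   1. ]
side 431 v [-98.9 100.4] z [13.9 16.7 19.5]
-90 u [-94.5 -63.4]
-70 u [-81.6 -63.9]
-50 u [-76.3 -64.2]
50 u [-94.4 -63.8]
70 u [-94.1 -63.9]
90 u [-95.1 -63.7]
die u [-54.9  59.8] v [-91.3 101.3]
t 52.9 at [492.9  45.2 232.2] phi 102.1 tilt [-0.001 -0.001 -1.   ] w 0.2 F [-0.2 -1.2 -0.6]
[-0.0959 -0.0099 -0.0028] spin -0.001 rows>= 1.5
[-0.0958  0.1551 -0.003 ] spin -0.001 rows>= 2.9
[-0.0958  0.1552  0.054 ] spin -0.001 rows>= 3.0
[-0.0958  0.1332  0.0511] spin -0.001 rows>= 2.7
[-0.0958  0.1201  0.0508] spin -0.001 rows>= 2.6
[-0.0958  0.107   0.052 ] spin -0.001 rows>= 2.4
[-0.0958  0.0941  0.0545] spin -0.001 rows>= 2.3
[-0.0958  0.0816  0.0583] spin -0.001 rows>= 2.2
[-0.0958  0.0695  0.0634] spin -0.001 rows>= 2.1
[-0.0958  0.058   0.0697] spin -0.001 rows>= 2.1
[-0.0958  0.0473  0.0773] spin -0.001 rows>= 2.1
[-0.0958  0.0374  0.0859] spin -0.001 rows>= 2.1
[-0.0958  0.0284  0.0954] spin -0.001 rows>= 2.2
[-0.0958  0.0205  0.1059] spin -0.001 rows>= 2.3
[-0.0958  0.0138  0.1172] spin -0.001 rows>= 2.4
[-0.0958  0.0082  0.129 ] spin -0.001 rows>= 2.6
[-0.0958  0.0039  0.1414] spin -0.001 rows>= 2.7
[-0.0958  0.001   0.1542] spin -0.001 rows>= 2.9
[-0.0958 -0.0007  0.1672] spin -0.001 rows>= 3.1
```

>>> jog_arm(moves=[[-0.0958, -0.01, -0.01, 0], [-0.0958, -0.01, -0.01, 0], [-0.0958, 0.155, -0.01, 0], [-0.0958, 0.155, -0.01, 0], [-0.0958, 0.155, -0.01, 0], [-0.0958, 0.155, -0.01, 0], [-0.0958, 0.155, -0.01, 0], [-0.0958, 0.155, 0.03, 0], [-0.0958, 0.155, 0.054, 0], [-0.0958, 0.155, 0.054, 0], [-0.0958, 0.155, 0.054, 0]])

```text
clock: 54.3
position: [0.6649, -0.0163, 0.1803]
ee_rot: [1.975, 2.442, 0.001]
force: [0.4, 0.5, 0.8]
width: 0.005
gripper_force: 0.0
```

```bash
python3 - <<'E'
from h import *
plan(*arc(-48))
E
```

```text
t 54.3 at [664.9 -16.3 180.3] phi 102.1 tilt [ 0.001  0.    -1.   ] w 0.4 F [0.4 0.5 0.8]
[ 0.0002 -0.0222 -0.0008] spin -0.001 rows>= 0.4
[ 0.0002 -0.0353 -0.001 ] spin -0.001 rows>= 0.6
[ 0.0002 -0.0484  0.0001] spin -0.001 rows>= 0.8
[ 0.0002 -0.0613  0.0025] spin -0.001 rows>= 1.0
[ 0.0001 -0.0738  0.0063] spin -0.001 rows>= 1.2
[ 0.0001 -0.0859  0.0114] spin -0.001 rows>= 1.4
[ 0.0001 -0.0974  0.0177] spin -0.001 rows>= 1.6
[ 1.000e-04 -1.082e-01  2.520e-02] spin -0.001 rows>= 1.8
[ 1.000e-04 -1.181e-01  3.380e-02] spin -0.001 rows>= 2.0
[ 1.000e-04 -1.271e-01  4.330e-02] spin -0.001 rows>= 2.1
[ 1.00e-04 -1.35e-01  5.38e-02] spin -0.001 rows>= 2.3
[ 1.000e-04 -1.418e-01  6.500e-02] spin -0.001 rows>= 2.5
[ 1.000e-04 -1.474e-01  7.690e-02] spin -0.001 rows>= 2.7
[ 1.000e-04 -1.517e-01  8.930e-02] spin -0.001 rows>= 2.8
[ 1.000e-04 -1.547e-01  1.020e-01] spin -0.001 rows>= 3.0
[ 1.000e-04 -1.564e-01  1.151e-01] spin -0.001 rows>= 3.1
```

>>> jog_arm(moves=[[0, -0.0222, -0.001, 0], [0, -0.0353, -0.001, 0], [0, -0.0484, 0, 0], [0, -0.0613, 0.0025, 0], [0, -0.0738, 0.0063, 0], [0, -0.0859, 0.0114, 0], [0, -0.0974, 0.0177, 0], [0, -0.1082, 0.0252, 0], [0, -0.1181, 0.0338, 0], [0, -0.1271, 0.0433, 0], [0, -0.135, 0.0538, 0], [0, -0.1418, 0.065, 0], [0, -0.1474, 0.0769, 0], [0, -0.1517, 0.0893, 0], [0, -0.1547, 0.102, 0], [0, -0.1564, 0.112, 0], [0, -0.1564, 0.115, 0], [0, -0.1564, 0.115, 0]])

```text
clock: 56.55
position: [0.5119, -0.0487, 0.0654]
ee_rot: [-1.975, -2.441, -0.004]
force: [-10.0, 3.2, 37.2]
width: 0.005
gripper_force: 18.6
```

```bash
python3 - <<'E'
from h import *
plan(*arc(-48,th=[0]))
E
```

```text
t 56.5 at [511.9 -48.7  65.4] phi 102.0 tilt [ 0.001  0.003 -1.   ] w 0.5 F [-10.    3.2  37.2]
[-0.0001  0.0002  0.0004] spin -0.001 rows>= 0.0
```

Seated at 37 N. Now I'll retract and check.

>>> jog_arm(moves=[[0, 0, -0.05, 0], [0, 0, -0.1, 0], [0, 0, -0.17, 0], [0, 0, -0.17, 0], [0, -0.12, -0.2, 0], [0, -0.12, -0.2, 0], [0, -0.12, -0.2, 0], [0, -0.12, -0.2, 0], [0, -0.12, -0.2, 0]])

```text
clock: 57.68
position: [0.3951, -0.0727, 0.2638]
ee_rot: [-1.973, -2.444, -0.001]
force: [-0.1, -0.1, 0.6]
width: 0.003
gripper_force: 0.0
```

```bash
python3 - <<'E'
from h import *
for n in ('side','top'):
    c,W=grab(n); u,v,z=die_uv(W); hsv=cv2.cvtColor(c,cv2.COLOR_RGB2HSV)
    m=((hsv[...,0]<6)|(hsv[...,0]>174))&(hsv[...,1]>130)&(abs(v)<80)&(abs(u)<150)
    for s in(1,-1):
        k=m&(v*s>0)
        if k.sum(): print(n,s,k.sum(),[np.percentile(q[k],[5,50,95]).round(1) for q in(u,v,z)])
    longedge(n)
    report(c,W,['brass'])
    cv2.imwrite(f'pics/{n}5.png',cv2.resize(c[:,:,::-1],(800,600)))
shortedge()
E
```

```text
side 1 150 [array([-98.5, -79.4, -63.8]), array([32.3, 54.7, 58.5]), array([41.4, 52.4, 57.2])]
side -1 100 [array([-99. , -78.8, -63.9]), array([-49.5, -40.7, -21.3]), array([43.4, 53.9, 65.8])]
side 329 v [-62.  100.7] z [13.7 16.6 19.3]
-50 u [-70.9 -63.6]
50 u [-94.6 -63.6]
70 u [-94.6 -64.1]
90 u [-94.6 -63.8]
die u [-55.3  59.8] v [-74.5 101.5]
brass 35 [ 823.  -113.5] [77.   7.9] -14.2 z [11.9 15.4 18.1]
brass 239 [866.  32.] [62.7 61.6] 85.5 z [ 7.  14.2 21.5]
brass 238 [536.  134.7] [48.9 10.4] 6.4 z [23.1 40.7 55.7]
brass 291 [686.1 208.5] [62.2 59.5] -86.5 z [ 6.7 15.3 21.8]
brass 470 [486.2 323.4] [88.7 24.6] -86.1 z [16.4 18.6 20.9]
brass 434 [451.9 324.1] [80.3 24.8] -85.9 z [16.3 18.6 20.9]
brass 1107 [556.8 346.7] [99.5 51.5] 3.4 z [16.3 18.6 21. ]
top 1 102 [array([-101.2,  -82.5,  -64. ]), array([41.2, 48.3, 55. ]), array([51.1, 54.4, 57.8])]
top 395 v [-37.1  97.6] z [12.7 16.  19.7]
70 u [-94.5 -64.3]
90 u [-93.9 -64.1]
die u [-57.3  58.1] v [-94.3  97.5]
brass 85 [868.2  28.6] [59.4 59. ] -4.4 z [15.7 19.3 22.6]
brass 84 [686.5 205.9] [60.7 60.5] 13.4 z [16.4 19.2 23.5]
brass 750 [556.1 344.2] [100.6  56.6] 2.3 z [14.4 17.7 21.1]
brass 376 [485.9 324.3] [98.8 27. ] -86.0 z [14.3 17.6 21.1]
brass 383 [450.9 329.6] [98.5 26.8] -86.5 z [13.9 17.7 21.3]
side 337 u [-39.5  39.7] z [ 9.7 16.4 19.7]
-34 v [103.1 138. ] z [16.5 19.5]
-20 v [123.4 137.6] z [16.2 30.5]
20 v [109.4 138.1] z [16.7 18.8]
34 v [102.8 135.9] z [16.4 19.6]
```

View pics/side5.png

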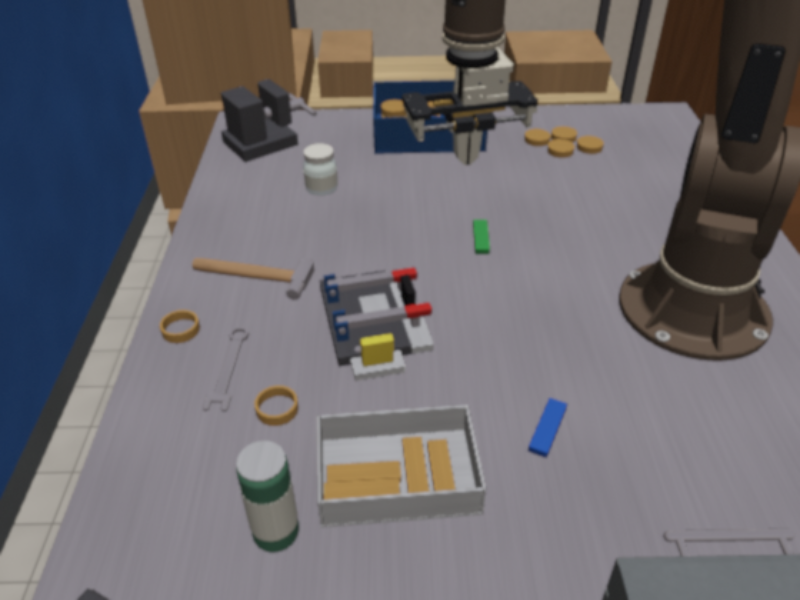

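>>> jog_arm(moves=[[-0.2, 0, 0, 0], [-0.2, 0, 0, 0], [-0.2, 0, 0, 0], [-0.2, 0, 0, 0], [-0.2, 0, 0, 0], [-0.2, 0, 0, 0]])

```text
clock: 58.68
position: [0.436, -0.2709, 0.263]
ee_rot: [-1.979, -2.439, 0.004]
force: [-0.0, 0.5, -0.2]
width: 0.003
gripper_force: 0.0
```

```bash
python3 - <<'E'
from h import *
longedge('top'); c,W=grab('top'); report(c,W,['red'])
E
```

```text
top 605 v [-99.8  97.2] z [12.3 16.  19.6]
-90 u [-95.1 -64.4]
-70 u [-94.3 -63.8]
70 u [-94.4 -64.4]
90 u [-94.7 -64.6]
die u [-57.   57.1] v [-94.4  96.7]
red 105 [491.3 -52.5] [41.8 16. ] 13.4 z [51.1 54.5 57.3]
red 101 [471.5  40.8] [42.4 15.3] 12.2 z [50.5 54.3 57.4]
```

```bash
python3 -c "
from cell import arm
print(arm.sign_off())"
```

```text
the job is handed in; nothing more can be done
None
```

I handed the job in at about 59 s: all four blanks are in the box, both straightedges lie flush against the die (the long one's ends level to about 1–2 mm), and both clamps are fully down on it.

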